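# Hold the beamsplitter cube over its bonding seat

### The job

Pick up the black beamsplitter cube, carry it over the top of the upright beam guard, and hold it still about 15 mm above the pocket floor of the square bonding seat on the other side, level, centred and with its sides square to the pocket, so that a colleague can put adhesive underneath. Do not let the cube or the gripper touch the guard or the seat, and leave the other things on the table where they are. Finish there with the cube still in the gripper: do not lower it or let go.

Things in the scene. Friction and masses are not known exactly. Their poses are not given: they have to be found in the camera images.
- cage_cube: black cage cube (the beamsplitter cube), 39 x 39 mm and 40 mm tall, with round windows in its sides, about 0.18 kg, loose, standing on the table on one side (left or right, it varies) of the beam guard. Origin: centre of its underside; z up, x and y square to its sides. Any of its four sides may face any side of the seat.
- seat_floor (a point): centre of the pocket floor on top of the bonding seat, 60 mm above the table; z up, x and y square to the pocket. The seat is fixed: a bare-metal square platform 60 x 60 mm on a round pedestal on a 64 x 50 mm dark foot. Lips 4 mm high round its edge leave a square pocket 48 mm wide. It stands on the other side of the guard from the cube.
- bonding_seat: the fixed bonding seat that carries seat_floor. Origin: centre of its foot's underside on the table, straight below seat_floor; same axes.
- beam_guard: upright black panel, fixed, 260 mm long, 6 mm thick, 100 mm high, on two dark feet 34 mm along it and 44 mm across; it stands between cube and seat. Origin: centre of its underside on the table; x along the panel (roughly away from the robot), y across it, z up.
- stand_mirror_b: mirror on a black post stand, 65 x 54 mm foot, 133 mm tall, loose; stands beyond the far end of the guard. Origin: centre of its underside.
- tape_roll: roll of masking tape lying flat, 77 mm across, 19 mm high, loose. Origin: centre of its underside.
- sensor_head: round black sensor head, 60 mm across, 22 mm high, loose. Origin: centre of its underside.
- short_post: bare steel post standing on end, 13 mm thick, 75 mm tall, loose. Origin: centre of its underside.
- clamp_fork: black two-pronged clamp fork lying flat, 81 x 26 x 10 mm, loose. Origin: centre of its underside.
Not all that is in view belongs to the job. Of the things that look like the cage_cube, the middle-sized one is meant.

How it is judged:
By the outcome, as a careful person would: the job done as asked, in the order asked, and still so for the second after the job is handed in, while the arm keeps its last pose, push and grip.
It also fails if it takes over 38 s, if anything falls off the work surface, if the arm or the gripper's body presses on something with over 40 N, if the wrist force passes 120 N, or if a joint passes its speed limit or range.

### The arm

A 7-joint arm with a two-finger parallel gripper is mounted at the origin on a cart in front of the work surface, level with it; the furniture and walls round the work are solid. World frame = base frame: x ahead of the robot, y to its left, z up, the work surface at z = 0. Lengths are in m, angles in rad, forces in N, time in s.
With the tool pointing down it reaches from about 0.4 to 0.85 m from the base axis. Payload 10.4 kg.
Tool frame: the origin (TCP) lies between the finger pads; the fingertips stand manip.finger_overhang ahead of it and the grasp point (between the pads) lies 11 mm behind it (manip.finger_overhang is the distance from the TCP to the fingertips, in m); x points along the fingers, z is the direction in which the jaws open and shut, and the axes are right-handed (so a half turn about x gives the same grasp; the last joint's range is limited). The gripper opens to 85 mm and grips with 20 to 120 N. Pads are 22 mm wide; open, the fingers measure 114 mm over their backs; the gripper's body (76 mm by 85 mm) begins 54 mm behind the grasp point. The pads swing forward as they close: fully open they stand 13 mm farther back than shut.
Start: joints at [1.164, 0.332, -0.065, 1.46, 0.022, 1.35, -0.088], TCP at [0.234, -0.58, 0.239] pointing down, gripper open.
Joint ranges: [-2.6, 2.6], [-0.5, 2.12], [-1.47, 1.34], [0.16, 2.42], [-1.27, 4.41], [0.06, 2.06], [-2.6, 2.6]. Speed limits (rad/s): [2.22, 2.22, 2.79, 2.79, 3.14, 3.14, 3.14].

### API

Orientations are given as a unit quaternion [x, y, z, w].
In Python, from workcell import get_obs, camera, workorder, manip gives the robot as it stands. The module is installed in compiled form; this text tells all that it offers.
- The arm moves only by the tool play_rows, never from a script. Its argument "increments" is text: rows parted by semicolons, each of 4 numbers parted by spaces: the shift along the tool's x, y, z in m, then the turn about the tool's x in rad. A call has 1 to 20 rows; each row shifts and turns the pose as measured when the row begins, along the tool's axes as they then stand; what a row does not reach is not made up. A row lasts 1/10 s, in which the tool goes at most 50 mm and 8.59 degrees, less where a joint would pass 70% of its speed; a pose out of reach is approached as far as the arm can. A call is refused whole if a number of a shift passes 0.05 or a number of a turn 0.15, either way. A call with a gripper value outside its range is refused whole. "hand" is the gripper command: -1 is fully open, 1 is shut, values between are in proportion, set as the call begins (left out, the last holds). The fingers move at their own pace and stop on an object; "squeeze" is the grip in N (left out, the last holds). Time passes only in rows, so rows that do not move let the fingers close. It gives the time, the measured TCP pose, the force and the opening at its end, in the units of the state.
- get_obs(): the state, without advancing time (a new reading comes with each control period).
- camera(name): name is "side" or "top"; returns a dict with "img" (400x640x3 uint8, blue, green, red), "fov_y" (degrees; the focal length in pixels is half the picture's height over the tangent of half this angle, whatever the lens; pixels are square), "cx", "cy" (the principal point, pixels), "R" (3x3) and "t" (3): a world point X has camera coordinates R X + t. Camera axes: x right, y down, z forward; pixel columns grow to the right and rows downward; lengths in m; the calibration is good to about 2 mm. A picture is of the moment at which its call begins. There is no depth.
- workorder.hand_in(): hands the job in, once; it reports no verdict.
The state is a dict: "clock": time; "joint_pos": joint angles; "joint_velocities": joint speeds; "tau": joint torques, N m; "position": TCP position; "ee_rot": TCP orientation; "ft_force": force on the tool from outside, world axes, zero at the start; "torque": the same for the moment, N m; "grip_width": opening from 0.0 (shut) to 1.0 (fully open).
Only numpy, scipy, OpenCV 4.12 (cv2) and the standard library are available. Lean on these libraries where they do the work, as an engineer would, in place of code of your own. Each camera call takes 0.05 s, during which the arm holds its last target.

## Working session

There is one attempt and no reset: what is moved stays moved. The work goes in short steps, Python scripts to look and compute and a tool call to move; the robot and the scene stay as the last step left them, time stands still between calls to the robot, and variables do not carry over. Pictures are saved under pics/ and viewed, and the job is handed in when it is done.

Besides the shell and the picture viewer there is one more tool, called after "Request:" as name(argument=value, ...) on one line, values as JSON. play_rows: Moves the arm, as the interface text tells. Its arguments: {"type":"object","properties":{"increments":{"type":"string"},"hand":{"type":"number"},"squeeze":{"type":"number"}},"required":["increments"]}

```bash
mkdir -p pics; cat > h.py <<'E'
import numpy as np,cv2
from workcell import get_obs,camera,workorder,manip
def cam(n):
    c=camera(n); c['f']=c['img'].shape[0]/2/np.tan(np.radians(c['fov_y'])/2); c['R']=np.array(c['R']);c['t']=np.array(c['t']); return c
def proj(c,X):
    p=np.atleast_2d(X)@c['R'].T+c['t']; return np.c_[c['cx']+c['f']*p[:,0]/p[:,2],c['cy']+c['f']*p[:,1]/p[:,2]]
def plane(c,uv,z):
    uv=np.atleast_2d(uv).astype(float); d=np.c_[(uv[:,0]-c['cx'])/c['f'],(uv[:,1]-c['cy'])/c['f'],np.ones(len(uv))]@c['R']
    o=-c['R'].T@c['t']; s=(z-o[2])/d[:,2]; return o+s[:,None]*d
E
python3 - <<'E'
from h import *
print(get_obs(),manip.finger_overhang)
for n in('side','top'):
    c=cam(n);cv2.imwrite(f'pics/{n}0.png',c['img']);print(n,c['f'],c['cx'],c['cy'],-c['R'].T@c['t'],c['R'])
    print(c.keys())
E
```

```text
{'clock': 0.0, 'joint_pos': array([ 1.16440607,  0.33287504, -0.06469148,  1.4609273 ,  0.02159724,
        1.34988605, -0.08849182]), 'joint_velocities': array([ 0.00028853,  0.00183423, -0.00055855, -0.00048109,  0.00134387,
        0.00096049, -0.00102997]), 'tau': array([ 4.95399781e-04, -6.25441146e+01,  4.93447250e-02, -3.91609097e+01,
        1.61624153e-02,  9.78079566e-03,  9.34498507e-05]), 'position': array([ 0.23388336, -0.57920771,  0.23852061]), 'ee_rot': array([ 0.39571432,  0.58660861, -0.39519862,  0.58576323]), 'ft_force': array([ 0.52582464, -0.37071617,  0.69787186]), 'torque': array([ 0.01930576, -0.03088351,  0.03120324]), 'grip_width': 1.0011962684160807} 0.008
side 440.49960245169024 314.5299291872026 196.22335032543356 [0.15137989 0.76842981 0.63813319] [[-0.88163832 -0.47174604  0.013021  ]
 [-0.27345047  0.48817065 -0.8288029 ]
 [ 0.38462802 -0.734265   -0.55938913]]
dict_keys(['img', 'fov_y', 'cx', 'cy', 'R', 't', 'f'])
top 411.7292738289943 323.7332231560205 195.80575050146044 [0.3704785  0.03792657 1.02875425] [[-0.01114372 -0.99991047 -0.00740789]
 [-0.98668012  0.01219805 -0.16221449]
 [ 0.16229032  0.00550154 -0.98672771]]
dict_keys(['img', 'fov_y', 'cx', 'cy', 'R', 't', 'f'])
```

View pics/side0.png

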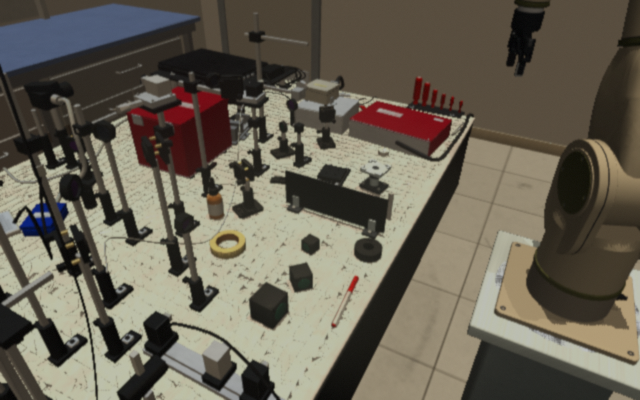

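View pics/top0.png

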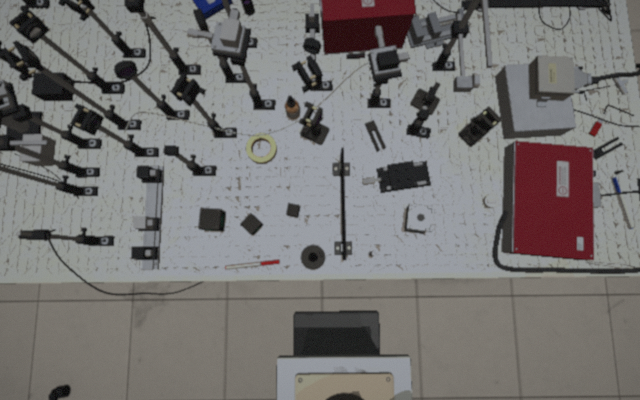

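The three cubes sit at top-view pixels (211,219) large, (251,224) middle and (292,210) small. The guard is near (343,205) and the seat near (417,219). I'll zoom in on these.

```bash
python3 - <<'E'
from h import *
c=cam('top');im=c['img']
cv2.imwrite('pics/top_z1.png',cv2.resize(im[140:280,190:450],None,fx=3,fy=3,interpolation=cv2.INTER_CUBIC))
a=cv2.resize(im[190:250,220:285],None,fx=6,fy=6,interpolation=cv2.INTER_CUBIC)
b=cv2.resize(im[190:250,385:450],None,fx=6,fy=6,interpolation=cv2.INTER_CUBIC)
cv2.imwrite('pics/top_z2.png',np.hstack([a,b]))
s=cam('side')['img']
a=cv2.resize(s[230:330,240:340],None,fx=4,fy=4,interpolation=cv2.INTER_CUBIC)
b=cv2.resize(s[140:240,310:410],None,fx=4,fy=4,interpolation=cv2.INTER_CUBIC)
cv2.imwrite('pics/side_z.png',np.hstack([a,b]))
E
```

```text
(no output)
```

View pics/top_z1.png

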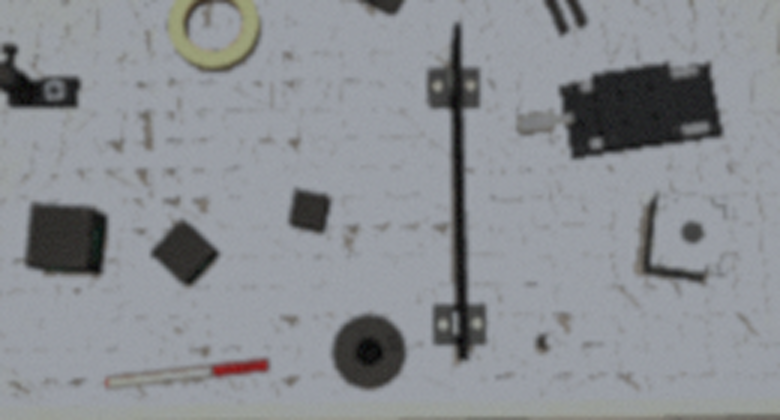

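View pics/top_z2.png

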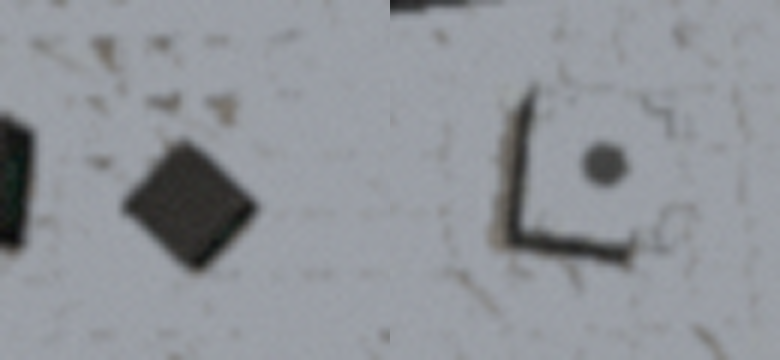

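View pics/side_z.png

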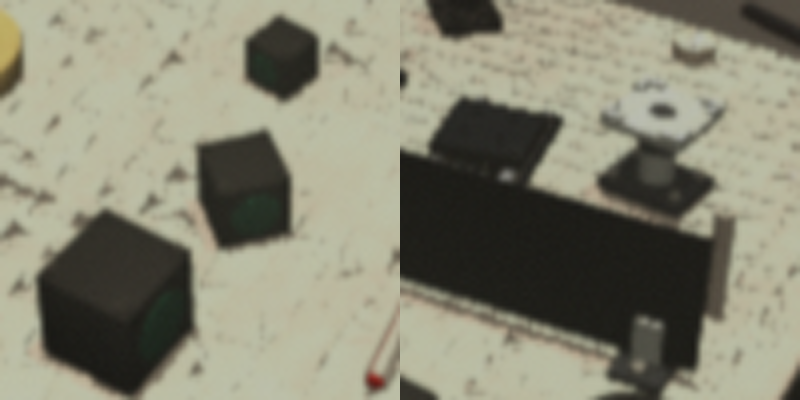

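```bash
cat > cube.py <<'E'
from h import *
def quadfit(c,roi,thr,z,up=8):
    x0,y0,x1,y1=roi
    g=cv2.cvtColor(c['img'],cv2.COLOR_BGR2GRAY)[y0:y1,x0:x1]
    g=cv2.resize(g,None,fx=up,fy=up,interpolation=cv2.INTER_CUBIC)
    m=(g<thr).astype(np.uint8)
    cs,_=cv2.findContours(m,cv2.RETR_EXTERNAL,cv2.CHAIN_APPROX_NONE)
    k=max(cs,key=cv2.contourArea)[:,0,:]
    h=cv2.approxPolyDP(k,0.06*cv2.arcLength(k,True)/2,True)[:,0,:]
    return (k+.5)/up-.5+[x0,y0],(h+.5)/up-.5+[x0,y0],g
E
python3 - <<'E'
from cube import *
for n,roi,d in(('top',(230,205,275,245),None),('side',(283,258,320,296),None)):
    c=cam(n)
    k,h,g=quadfit(c,roi,95,0.04)
    print(n,np.percentile(g,[2,10,50,90]),h.round(2).tolist(),len(k))
    print(plane(c,h,.04).round(4)[:,:2].tolist()); print(plane(c,h,0).round(4)[:,:2].tolist())
    rr=cv2.minAreaRect(k.astype(np.float32));print(rr)
c=cam('top');g=cv2.cvtColor(c['img'],cv2.COLOR_BGR2GRAY)
np.set_printoptions(linewidth=200)
print(g[208:238,238:266])
print('seat');print(g[203:236,402:432])
E
```

```text
top [ 43.  48. 157. 159.] [[250.06, 213.31], [240.19, 224.44], [252.56, 234.81], [262.31, 224.06]] 412
[[0.4924, 0.2222], [0.4657, 0.2455], [0.4404, 0.2153], [0.4659, 0.1922]]
[[0.4973, 0.2297], [0.4695, 0.2539], [0.4432, 0.2224], [0.4698, 0.1984]]
((251.3096466064453, 223.97775268554688), (18.02108383178711, 16.089027404785156), 42.43622589111328)
side [ 37.  42. 155. 185.] [[305.69, 262.44], [289.06, 266.44], [295.19, 291.56], [312.06, 287.69], [311.94, 273.94]] 679
[[0.4671, 0.199], [0.4901, 0.2248], [0.446, 0.2766], [0.4235, 0.2531], [0.4409, 0.2214]]
[[0.4883, 0.1609], [0.5127, 0.1884], [0.4657, 0.2438], [0.4417, 0.2187], [0.4603, 0.1848]]
((300.7850036621094, 277.1925048828125), (26.924091339111328, 23.183313369750977), 77.57405853271484)
[[150 156 159 158 160 156 148 148 143 133 123 135 152 157 157 156 155 144 128 115 121 141 153 158 159 158 158 156]
 [154 157 158 158 157 159 158 157 155 150 145 146 152 155 157 158 157 150 131 117 123 146 157 157 157 157 156 159]
 [156 159 160 158 158 158 156 158 157 156 157 155 155 150 146 154 156 153 141 130 129 149 152 154 155 160 160 158]

[... 6470 characters left out ...]
 45  56  57  58  61  66  77  89 103 111 114 117 117 114 105 126 139 141 133 141 150]
 [131 121 110  94  91  86  79  71  62  54  49  52  46  45  44  47  52  56  60  67  72  70  78 101 127 135 135 128 126 134]
 [151 144 140 131 134 136 131 117 105  97  91  87  81  81  76  73  70  57  54  49  52  54  72 113 141 149 145 141 138 144]
 [156 154 153 140 148 156 154 147 143 140 137 125 123 127 126 131 127 109  94  84  75  75  90 128 150 156 158 155 155 155]
 [157 158 147 136 143 152 153 156 156 158 154 144 131 126 139 150 152 145 140 135 131 113 107 129 150 155 157 157 156 157]
 [157 154 148 138 138 137 144 155 157 159 159 156 143 128 137 152 158 157 156 156 154 146 137 143 151 151 154 156 159 157]]
```

```bash
cat > fit.py <<'E'
from cube import *
def edge(c,p,q,z,half=4,lo=.15,hi=.85,n=40,frac=.5):
    """subpixel edge points along segment p->q; fit a world line at height z"""
    g=cv2.cvtColor(c['img'],cv2.COLOR_BGR2GRAY).astype(np.float32)
    p,q=np.array(p,float),np.array(q,float);d=(q-p)/np.linalg.norm(q-p);nn=np.array([-d[1],d[0]])
    s=np.linspace(-half,half,8*half+1);P=[]
    for a in np.linspace(lo,hi,n):
        X=p+a*(q-p)+s[:,None]*nn
        v=cv2.remap(g,X[:,0].astype(np.float32)[None],X[:,1].astype(np.float32)[None],cv2.INTER_LINEAR)[0]
        v=cv2.GaussianBlur(v[None],(5,1),1)[0]
        i=np.argmax(np.abs(np.gradient(v)[3:-3]))+3
        P.append(X[i])
    P=np.array(P);W=plane(c,P,z)[:,:2].astype(np.float32)
    l=cv2.fitLine(W,cv2.DIST_HUBER,0,1e-4,1e-4).ravel()
    r=(W-l[2:])@np.array([-l[1],l[0]])
    return l,np.median(np.abs(r)),P
def inter(a,b):
    t=np.linalg.solve(np.c_[a[:2],-b[:2]],b[2:]-a[2:]);return a[2:]+t[0]*a[:2]
deg=lambda l:np.degrees(np.arctan2(l[1],l[0]))%180
E
python3 - <<'E'
from fit import *
c=cam('top')
T,L,B,R=(250.4,213),(239.8,224.2),(251,235),(261,224)
ls={}
for n,p,q in(('TL',T,L),('LB',L,B),('TR',T,R)):
    l,r,P=edge(c,p,q,.04);ls[n]=l;print(n,deg(l).round(2),r,l[2:])
cl=inter(ls['TL'],ls['LB']);ct=inter(ls['TL'],ls['TR']);print('L',cl,'T',ct,np.linalg.norm(cl-ct))
l,r,P=edge(c,(262,225),(252.5,235.3),0);print('BR bottom z0',deg(l),r); print('cube width LB..: dist to TL at z',abs((l[2:]-ls['TL'][2:])@[-l[1],l[0]]))
def cen():
    u=ls['LB'][:2]; u=u*np.sign(u@(ct*0+[0,-1])); v=ls['TL'][:2]; v=v*np.sign(v@[1,0])
    return cl+.0195*(u+v),u,v
print(cen())
# seat
print('disc');g=cv2.cvtColor(c['img'],cv2.COLOR_BGR2GRAY).astype(float)
m=np.clip(157-g[211:223,415:426],0,None);m[m<12]=0;yy,xx=np.mgrid[211:223,415:426]
d=np.array([(m*xx).sum(),(m*yy).sum()])/m.sum();print(d,plane(c,d,.06))
for z in(.064,.06):
  l,r,P=edge(c,(408.3,209),(406.2,226),z,half=2);print('left',z,deg(l),r,l)
  l2,r,P=edge(c,(407,228),(422,231),z,half=2);print('bot',z,deg(l2),r,l2)
  print(inter(l,l2))
# guard
for z in (.1,):
  l,r,P=edge(c,(343,160),(345,235),z,half=3,lo=.2,hi=.75);print('guard',deg(l),l)
s=cam('side')
for n,uv in(('sidecube top corners',[(305.9,262.2),(289,266.3),(294,279),(312,275)]),):
  print(plane(s,uv,.04))
E
```

```text
TL 139.0 0.00019849534 [0.48068988 0.23505156]
LB 45.73 7.623088e-05 [0.45379895 0.23270252]
TR 47.1 0.0001659416 [0.48126477 0.20663273]
L [0.4673724  0.24662836] T [0.4956154  0.22207694] 0.03742245
BR bottom z0 134.50577 0.00018687302
cube width LB..: dist to TL at z 0.03624968
(array([0.46847843, 0.21987102]), array([-0.69798762, -0.71610987]), array([ 0.75470757, -0.65606135]))
disc
[420.3453378  217.01172529] [[ 0.47627036 -0.18413861  0.06      ]]
left 0.064 171.76122 0.00038716692 [ 0.98967946 -0.14329882  0.47409704 -0.15198065]
bot 0.064 78.87245 0.0003993364 [ 0.19299369  0.9812      0.44756147 -0.16585937]
[ 0.4509505  -0.14862919]
left 0.06 171.76122 0.00038877732 [ 0.98967946 -0.1432988   0.47452667 -0.15276805]
bot 0.06 78.87618 0.00040094502 [ 0.19292982  0.98121256  0.44788107 -0.16670431]
[ 0.451283   -0.14940253]
guard 0.49980915 [ 0.999962    0.0087232   0.5205206  -0.00317637]
[[0.46711386 0.1981778  0.04      ]
 [0.4904029  0.22451783 0.04      ]
 [0.46420328 0.24985105 0.04      ]
 [0.43941472 0.22390677 0.04      ]]
```

```bash
python3 - <<'E'
from h import *
s=cam('side')['img']
cv2.imwrite('pics/side_seat.png',cv2.resize(s[150:200,350:400],None,fx=12,fy=12,interpolation=cv2.INTER_CUBIC))
cv2.imwrite('pics/side_cube.png',cv2.resize(s[255:300,280:325],None,fx=12,fy=12,interpolation=cv2.INTER_CUBIC))
E
```

```text
(no output)
```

View pics/side_seat.png

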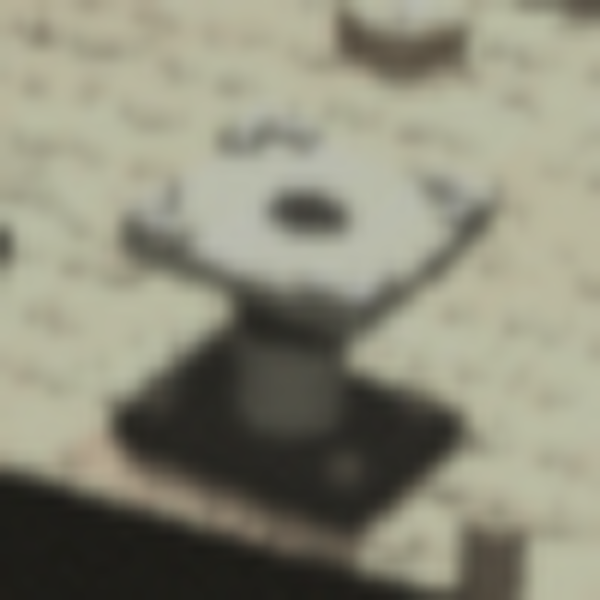

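View pics/side_cube.png

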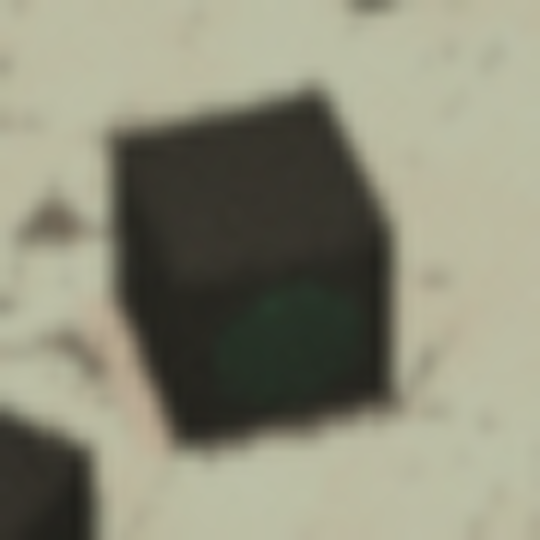

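```bash
python3 - <<'E'
from fit import *
s=cam('side');c=cam('top')
def z(u,v): return ((u+.5)/12-.5+350,(v+.5)/12-.5+150)
g=cv2.cvtColor(s['img'],cv2.COLOR_BGR2GRAY).astype(float)
x0,y0,x1,y1=370,163,382,173
m=np.clip(150-g[y0:y1,x0:x1],0,None);m[m<25]=0;yy,xx=np.mgrid[y0:y1,x0:x1]
d=np.array([(m*xx).sum(),(m*yy).sum()])/m.sum();print('disc',d,plane(s,d,.06),'zoom eq',z(308,213),plane(s,z(308,213),.06))
pts={'R':(495,200),'F':(370,302),'L':(125,225),'B':(265,112)}
W={k:plane(s,z(*v),.064)[0,:2] for k,v in pts.items()}
print(W,'mean',sum(W.values())/4)
for a,b in('RF','FL','LB','BR'):
    dd=W[b]-W[a];print(a+b,np.linalg.norm(dd),np.degrees(np.arctan2(dd[1],dd[0]))%90)
for nm,p,q,zz in(('foot L-F',(115,425),(358,530),0),('foot F-R',(365,528),(465,435),0),('foot top LB',(112,410),(230,325),.01),('plat LF low',(130,240),(230,280),.06),('plat FR low',(375,325),(490,215),.06)):
    l,r,P=edge(s,z(*p),z(*q),zz,half=3);print(nm,deg(l)%90,r)
# predicted projections in the top view
for yaw in(-8,-10,-12):
  a=np.radians(yaw);R=np.array([[np.cos(a),-np.sin(a)],[np.sin(a),np.cos(a)]])
  ctr=plane(c,(420.3,217.0),.06)[0,:2]
  X=np.array([[1,1],[1,-1],[-1,-1],[-1,1]])*.03@R.T+ctr
  print(yaw,'plat',proj(c,np.c_[X,[.064]*4]).round(1).tolist())
  for sx,sy in((.032,.025),(.025,.032)):
    X=np.array([[1,1],[1,-1],[-1,-1],[-1,1]])*[sx,sy]@R.T+ctr
    print('  foot z0',proj(c,np.c_[X,[0]*4]).round(1).tolist(),'side',proj(s,np.c_[X,[0]*4]).round(1).tolist())
for nm,p,q,zz in(('foot left',(404.7,210),(401.5,228),0),('foot bottom',(404,231.5),(422,234.3),0)):
    l,r,P=edge(c,p,q,zz,half=2);print(nm,deg(l)%90,r,P[0],P[-1])
E
```

```text
disc [375.22442244 167.16831683] [[ 0.47461489 -0.18736753  0.06      ]] zoom eq (375.2083333333333, 167.29166666666666) [[ 0.47441451 -0.1867489   0.06      ]]
{'R': array([ 0.4387856, -0.2053893]), 'F': array([ 0.44701716, -0.1518322 ]), 'L': array([ 0.50466099, -0.15595546]), 'B': array([ 0.49713397, -0.2172185 ])} mean [ 0.47189943 -0.18259886]
RF 0.05418599155547677 81.26218340986051
FL 0.05779110932083222 85.90860388885545
LB 0.061723707509508445 82.99551607126527
BR 0.059535391767181325 78.5395248193172
foot L-F 84.609955 0.0004915261
foot F-R 83.6755 0.0003966685
foot top LB 81.578285 0.00030469845
plat LF low 38.213593 0.0020930697
plat FR low 82.88367 0.001996349
-8 plat [[409.2, 202.7], [434.5, 205.9], [432.3, 231.1], [406.7, 227.8]]
  foot z0 [[406.2, 205.9], [426.0, 208.4], [423.8, 233.6], [403.7, 231.1]] side [[357.1, 187.0], [366.6, 179.2], [387.2, 186.8], [378.0, 195.1]]
  foot z0 [[403.2, 208.2], [428.6, 211.5], [426.8, 231.2], [401.2, 227.9]] side [[357.9, 189.0], [370.1, 178.9], [386.2, 184.9], [374.4, 195.4]]
-10 plat [[409.7, 202.3], [434.9, 206.4], [431.8, 231.5
[... 152 characters left out ...]
.5, 195.2]]
  foot z0 [[403.6, 207.9], [428.9, 211.9], [426.4, 231.6], [400.9, 227.4]] side [[357.8, 188.7], [370.6, 178.9], [386.4, 185.1], [373.8, 195.4]]
-12 plat [[410.2, 202.0], [435.3, 206.9], [431.3, 231.8], [406.0, 226.8]]
  foot z0 [[407.2, 205.3], [426.8, 209.2], [422.8, 234.2], [402.9, 230.2]] side [[357.0, 186.5], [367.6, 179.1], [387.4, 187.4], [377.0, 195.2]]
  foot z0 [[404.0, 207.5], [429.2, 212.4], [426.0, 232.0], [400.6, 226.9]] side [[357.6, 188.5], [371.1, 179.0], [386.5, 185.4], [373.3, 195.4]]
foot left 68.16112 0.0011850931 [405.45070313 212.91879167] [401.48771875 225.21248333]
foot bottom 83.386566 0.00037490015 [406.7768535  231.42594177] [419.49213376 232.64485441]
```

```bash
cat > go.py <<'E'
from h import *
from scipy.spatial.transform import Rotation as Ro
def st():
    o=get_obs();R=Ro.from_quat(o['ee_rot']).as_matrix();return o,R
def rel(p,jaw=None):
    o,R=st();d=R.T@(np.array(p)-o['position']);z=R[:,2];ja=np.degrees(np.arctan2(z[1],z[0]))
    print('t',round(o['clock'],2),'pos',o['position'].round(4),'toolx',R[:,0].round(4),'jaw',ja.round(2),'q',o['joint_pos'].round(3),'f',o['ft_force'].round(2),'w',round(o['grip_width'],3))
    print('delta tool',d.round(4),'y axis',R[:,1].round(3))
    if jaw is not None:
        e=(jaw-ja+90)%180-90; print('yaw err deg',e.round(2),'turn about tool x rad',(-np.radians(e)).round(4))
E
python3 -c "
from go import *
rel([.466,.222,.2],46.5);rel([.466,.222,.2],136.5)"
```

```text
t 0.6 pos [ 0.2341 -0.5795  0.2393] toolx [ 0.e+00 -1.e-04 -1.e+00] jaw -68.01 q [ 1.164  0.332 -0.065  1.46   0.022  1.35  -0.089] f [-0.83 -0.48 -0.15] w 1.003
delta tool [ 0.0393  0.5152 -0.6564] y axis [0.927 0.374 0.   ]
yaw err deg -65.49 turn about tool x rad 1.1431
t 0.6 pos [ 0.2341 -0.5795  0.2393] toolx [ 0.e+00 -1.e-04 -1.e+00] jaw -68.01 q [ 1.164  0.332 -0.065  1.46   0.022  1.35  -0.089] f [-0.83 -0.48 -0.15] w 1.003
delta tool [ 0.0393  0.5152 -0.6564] y axis [0.927 0.374 0.   ]
yaw err deg 24.51 turn about tool x rad -0.4277
```

Request:
play_rows(increments="0 0.05 -0.01 -0.09;0 0.05 -0.01 -0.09;0 0.05 -0.01 -0.09;0 0.05 -0.01 -0.09;0 0.05 -0.01 -0.09;0 0.05 -0.01 -0.09;0 0.05 -0.01 -0.09;0 0.05 -0.01 -0.09;0 0.05 -0.01 -0.09;0 0.05 -0.01 -0.09", hand=-0.4, squeeze=60)

```text
clock: 1.6
position: [0.4971, -0.1793, 0.2376]
ee_rot: [0.093, 0.701, -0.096, 0.701]
ft_force: [0.4, 0.3, -0.4]
grip_width: 0.699
```

```bash
python3 -c "
from go import *
rel([.466,.222,.15],46.5)"
```

```text
t 1.6 pos [ 0.4971 -0.1793  0.2376] toolx [-4.0e-04 -4.3e-03 -1.0e+00] jaw -15.29 q [ 0.688  0.152 -0.473  1.698  0.076  1.308 -0.067] f [ 0.39  0.33 -0.44] w 0.699
delta tool [ 0.0859  0.3792 -0.1358] y axis [ 0.264  0.965 -0.004]
yaw err deg 61.79 turn about tool x rad -1.0784
```

Request:
play_rows(increments="0 0.044 0.008 -0.12;0 0.044 0.008 -0.12;0 0.044 0.008 -0.12;0 0.044 0.008 -0.12;0 0.044 0.008 -0.12;0 0.044 0.008 -0.12;0 0.044 0.008 -0.12;0 0.044 0.008 -0.12;0 0.02 0.004 -0.06;0 0 0 0")

```text
clock: 2.6
position: [0.4872, 0.2039, 0.238]
ee_rot: [-0.28, 0.649, 0.277, 0.651]
ft_force: [0.3, -0.6, 0.7]
grip_width: 0.696
```

```bash
python3 -c "
from go import *
rel([.466,.222,.15],46.5)
c=cam('side');cv2.imwrite('pics/s1.png',cv2.resize(c['img'][120:360,160:480],None,fx=2.5,fy=2.5))"
```

```text
t 2.6 pos [0.4872 0.2039 0.238 ] toolx [ 0.005  -0.0025 -1.    ] jaw 46.32 q [ 0.273  0.206 -0.85   1.686  0.164  1.319  0.201] f [ 0.26 -0.62  0.71] w 0.696
delta tool [ 0.0878  0.0283 -0.0017] y axis [-0.723  0.691 -0.005]
yaw err deg 0.18 turn about tool x rad -0.0032
```

View pics/s1.png

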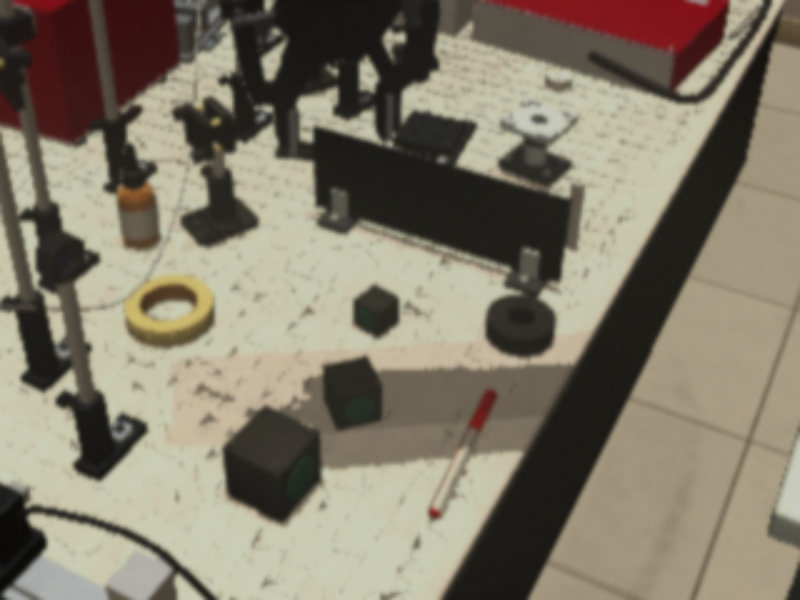

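Request:
play_rows(increments="0.035 0.01 0 0;0.035 0.01 0 0;0.035 0.007 0 0;0.025 0 0 0;0 0 0 0")

```text
clock: 3.15
position: [0.4751, 0.2124, 0.1042]
ee_rot: [-0.273, 0.651, 0.267, 0.656]
ft_force: [-0.4, -1.0, 1.1]
grip_width: 0.695
```

```bash
python3 -c "
from go import *
rel([.466,.222,.012],46.5)
c=cam('side');cv2.imwrite('pics/s2.png',cv2.resize(c['img'][180:320,220:400],None,fx=4,fy=4))
c=cam('top');cv2.imwrite('pics/t2.png',cv2.resize(c['img'][160:280,180:340],None,fx=4,fy=4))"
```

```text
t 3.15 pos [0.4751 0.2124 0.1042] toolx [ 0.0097 -0.006  -0.9999] jaw 44.93 q [ 0.201  0.33  -0.818  1.864  0.286  1.061  0.054] f [-0.42 -0.97  1.06] w 0.695
delta tool [0.092  0.0142 0.0001] y axis [-0.706  0.708 -0.011]
yaw err deg 1.57 turn about tool x rad -0.0273
```

View pics/s2.png

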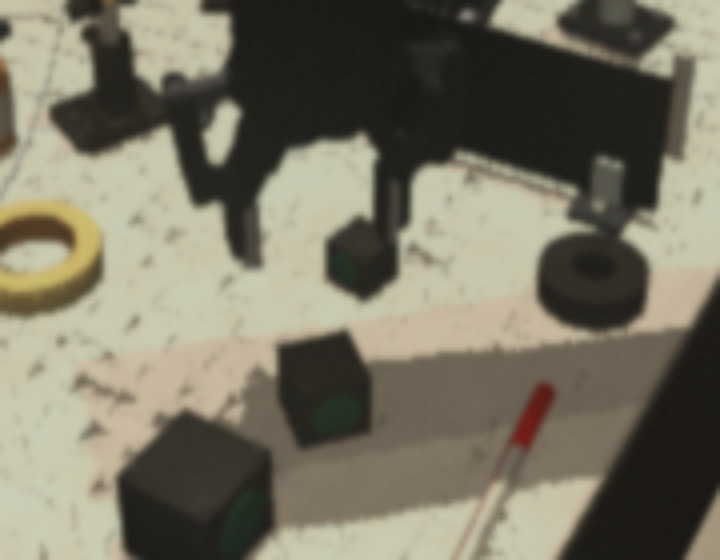

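View pics/t2.png

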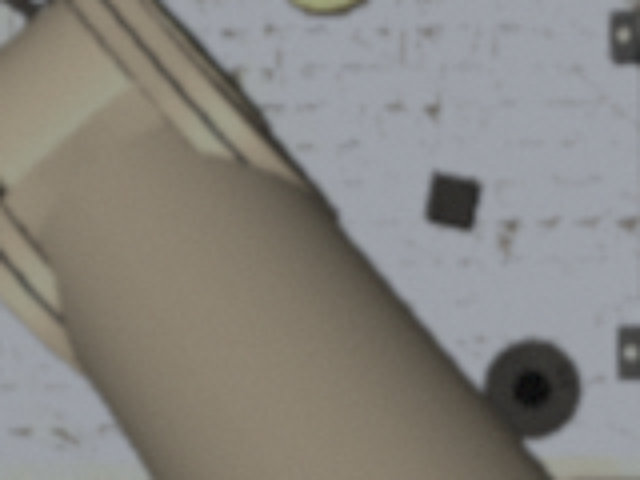

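Request:
play_rows(increments="0 0.012 0 -0.03;0 0.006 0 0;0.02 0 0 0;0.015 0 0 0;0 0 0 0")

```text
clock: 3.75
position: [0.4671, 0.2288, 0.0776]
ee_rot: [-0.284, 0.642, 0.276, 0.657]
ft_force: [-0.1, -0.1, -0.2]
grip_width: 0.698
```

```bash
python3 -c "
from go import *
rel([.466,.222,.012],46.5)
o,R=st();c=cam('side')
P=o['position'];print(proj(c,[P+R@[.008,0,.03],P+R@[.008,0,-.03]]))
cv2.imwrite('pics/s3.png',cv2.resize(c['img'][220:310,250:350],None,fx=6,fy=6,interpolation=cv2.INTER_CUBIC))"
```

```text
t 3.75 pos [0.4671 0.2288 0.0776] toolx [ 0.0238 -0.0015 -0.9997] jaw 46.72 q [ 0.161  0.36  -0.817  1.898  0.329  0.997  0.015] f [-0.15 -0.11 -0.19] w 0.698
delta tool [ 0.0656 -0.0027 -0.0067] y axis [-0.728  0.686 -0.018]
yaw err deg -0.22 turn about tool x rad 0.0038
[[282.71159683 263.32113174]
 [313.01244461 257.12847278]]
```

View pics/s3.png

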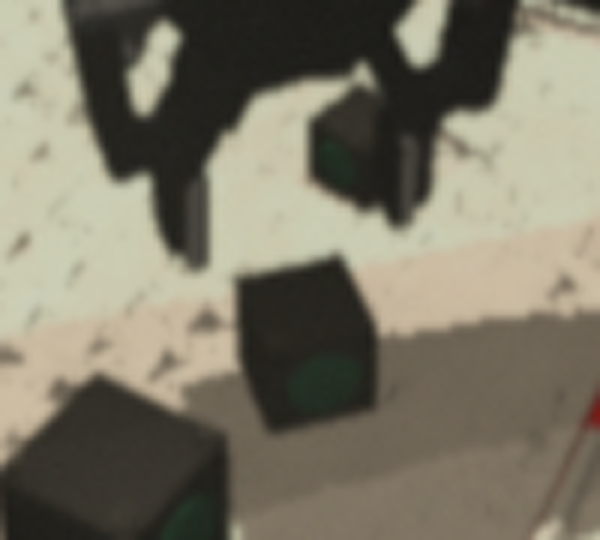

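Request:
play_rows(increments="0 0 0 0;0 0 0 0;0 0 0 0")

```text
clock: 4.1
position: [0.4683, 0.2297, 0.0804]
ee_rot: [-0.284, 0.641, 0.276, 0.658]
ft_force: [0.6, -0.6, -0.7]
grip_width: 0.7
```

```bash
python3 -c "
from go import *
rel([.466,.222,.012],46.5)"
```

```text
t 4.1 pos [0.4683 0.2297 0.0804] toolx [ 2.660e-02 -2.000e-04 -9.996e-01] jaw 46.72 q [ 0.162  0.357 -0.818  1.895  0.327  1.     0.016] f [ 0.59 -0.56 -0.74] w 0.7
delta tool [ 0.0683 -0.0023 -0.0085] y axis [-0.728  0.686 -0.02 ]
yaw err deg -0.22 turn about tool x rad 0.0038
```

Request:
play_rows(increments="0.01 0 0.007 0")

```text
clock: 4.2
position: [0.4743, 0.2349, 0.0715]
ee_rot: [-0.284, 0.64, 0.276, 0.659]
ft_force: [-0.4, -0.5, -0.1]
grip_width: 0.697
```

```bash
python3 -c "
from go import *
rel([.466,.222,.012],46.5)"
```

```text
t 4.2 pos [0.4743 0.2349 0.0715] toolx [ 2.910e-02 -2.000e-04 -9.996e-01] jaw 46.68 q [ 0.142  0.385 -0.807  1.884  0.352  0.989 -0.004] f [-0.37 -0.5  -0.14] w 0.697
delta tool [ 0.0592 -0.0015 -0.0162] y axis [-0.727  0.686 -0.021]
yaw err deg -0.18 turn about tool x rad 0.0032
```

Request:
play_rows(increments="-0.01 0 0 0")

```text
clock: 4.3
position: [0.4734, 0.2346, 0.0798]
ee_rot: [-0.284, 0.641, 0.276, 0.658]
ft_force: [-0.3, 0.2, 0.1]
grip_width: 0.699
```

```bash
python3 -c "
from go import *
rel([.466,.222,.012],46.5)"
```

```text
t 4.3 pos [0.4734 0.2346 0.0798] toolx [ 2.620e-02 -9.000e-04 -9.997e-01] jaw 46.68 q [ 0.149  0.373 -0.813  1.878  0.338  1.006  0.006] f [-0.29  0.16  0.09] w 0.699
delta tool [ 0.0676 -0.002  -0.0154] y axis [-0.727  0.686 -0.02 ]
yaw err deg -0.18 turn about tool x rad 0.0031
```

```bash
cat > log.py <<'E'
from go import *
import sys
def L():
    o,R=st();z=R[:,2];print(round(o['clock'],2),o['position'].round(4),'tilt mrad',(R[:2,0]*1e3).round(1),'jaw',np.degrees(np.arctan2(z[1],z[0])).round(2),'qd',o['joint_velocities'].round(3),'q',o['joint_pos'].round(4))
E
python3 -c "
from log import *
L()
for i in range(4): camera('side');L()
"
```

```text
4.3 [0.4734 0.2346 0.0798] tilt mrad [26.2 -0.9] jaw 46.68 qd [ 0.095 -0.202 -0.094 -0.098 -0.181  0.213  0.137] q [ 0.1486  0.3732 -0.813   1.8777  0.3382  1.0061  0.0056]
4.35 [0.4743 0.2355 0.0827] tilt mrad [29.   0.5] jaw 46.7 qd [ 0.001 -0.015 -0.01  -0.009  0.007 -0.023 -0.006] q [ 0.1497  0.3696 -0.8148  1.875   0.3359  1.0084  0.0074]
4.4 [0.4746 0.2356 0.0826] tilt mrad [30.1  0.8] jaw 46.71 qd [ 0.002 -0.     0.003  0.014  0.008 -0.017 -0.007] q [ 0.1497  0.3694 -0.8149  1.8754  0.3365  1.0072  0.007 ]
4.45 [0.4744 0.2353 0.0823] tilt mrad [30.1  0.4] jaw 46.69 qd [ 0.001  0.001  0.003  0.015  0.007 -0.006 -0.004] q [ 0.1498  0.3694 -0.8146  1.8761  0.3369  1.0067  0.0066]
4.5 [0.4742 0.2351 0.0819] tilt mrad [29.7  0.1] jaw 46.69 qd [ 0.002  0.002  0.004  0.01   0.002 -0.004 -0.001] q [ 0.1499  0.3696 -0.8145  1.8767  0.337   1.0065  0.0065]
```

Request:
play_rows(increments="0 0 0 0")

```text
clock: 4.6
position: [0.4742, 0.235, 0.082]
ee_rot: [-0.284, 0.639, 0.276, 0.659]
ft_force: [0.2, -0.1, 0.4]
grip_width: 0.7
```

```bash
python3 -c "
from log import *
L()
for i in range(3): camera('side');L()
"
```

```text
4.6 [0.4742 0.235  0.082 ] tilt mrad [29.9  0. ] jaw 46.68 qd [ 0.    -0.004 -0.001 -0.004 -0.002  0.     0.002] q [ 0.15    0.3693 -0.8145  1.8768  0.337   1.0065  0.0065]
4.65 [0.4743 0.235  0.082 ] tilt mrad [29.9  0. ] jaw 46.68 qd [-0.     0.002  0.002  0.001  0.003  0.    -0.002] q [ 0.15    0.3693 -0.8145  1.8768  0.337   1.0064  0.0065]
4.7 [0.4742 0.235  0.082 ] tilt mrad [29.9  0. ] jaw 46.68 qd [-0.     0.001  0.     0.001 -0.    -0.    -0.   ] q [ 0.1501  0.3694 -0.8145  1.8768  0.337   1.0064  0.0065]
4.75 [0.4742 0.235  0.0819] tilt mrad [29.8 -0. ] jaw 46.68 qd [ 0.001  0.001 -0.001 -0.     0.001 -0.001 -0.001] q [ 0.15    0.3694 -0.8144  1.8768  0.3371  1.0064  0.0065]
```

Request:
play_rows(increments="-0.03 0 0 0")

```text
clock: 4.85
position: [0.4715, 0.2336, 0.1092]
ee_rot: [-0.284, 0.642, 0.276, 0.657]
ft_force: [0.8, -0.5, 0.6]
grip_width: 0.702
```

```bash
python3 -c "
from log import *
L()
for i in range(4): camera('side');L()
"
```

```text
4.85 [0.4715 0.2336 0.1092] tilt mrad [24.1 -2. ] jaw 46.66 qd [ 0.238 -0.475 -0.226 -0.287 -0.44   0.576  0.332] q [ 0.1723  0.3293 -0.8333  1.8563  0.2964  1.0598  0.0372]
4.9 [0.4739 0.2359 0.1157] tilt mrad [31.4  1.2] jaw 46.72 qd [-0.017  0.005 -0.006 -0.023  0.055 -0.086 -0.045] q [ 0.1738  0.3224 -0.8368  1.8489  0.2927  1.0645  0.0399]
4.95 [0.4746 0.236  0.1147] tilt mrad [33.5  1.6] jaw 46.7 qd [-0.009  0.029  0.015  0.037  0.035 -0.046 -0.027] q [ 0.1732  0.3235 -0.8363  1.8499  0.2951  1.0609  0.038 ]
5.0 [0.4742 0.2355 0.1133] tilt mrad [32.4  0.8] jaw 46.68 qd [-0.005  0.024  0.015  0.031  0.014 -0.015 -0.01 ] q [ 0.1729  0.3248 -0.8355  1.8517  0.2963  1.0595  0.0371]
5.05 [0.4736 0.235  0.1123] tilt mrad [30.9  0.1] jaw 46.67 qd [-0.004  0.019  0.01   0.017  0.005 -0.003 -0.004] q [ 0.1726  0.3259 -0.8349  1.8529  0.2967  1.0591  0.0368]
```

Request:
play_rows(increments="-0.04 0 0 0;-0.04 0 0 0;0 0 0 0")

```text
clock: 5.35
position: [0.4697, 0.2338, 0.1915]
ee_rot: [-0.284, 0.641, 0.276, 0.657]
ft_force: [1.7, 0.2, -0.2]
grip_width: 0.699
```

```bash
cat > settle.py <<'E'
from log import *
import sys
L()
for i in range(int(sys.argv[1]) if len(sys.argv)>1 else 4): camera('side')
L()
if len(sys.argv)>5: rel([float(v) for v in sys.argv[2:5]],float(sys.argv[5]))
E
python3 settle.py 4 .466 .222 .012 46.5
```

```text
5.35 [0.4697 0.2338 0.1915] tilt mrad [25.4 -1.6] jaw 46.66 qd [-0.008  0.046  0.018  0.074  0.022 -0.045 -0.02 ] q [ 0.2216  0.227  -0.8703  1.7712  0.2025  1.2096  0.1094]
5.55 [0.4677 0.2322 0.1865] tilt mrad [18.6 -4.2] jaw 46.64 qd [-0.001  0.005  0.001  0.003 -0.003  0.002  0.002] q [ 0.2206  0.2319 -0.8685  1.7776  0.2042  1.2069  0.1082]
t 5.55 pos [0.4677 0.2322 0.1865] toolx [ 0.0186 -0.0042 -0.9998] jaw 46.64 q [ 0.221  0.232 -0.869  1.778  0.204  1.207  0.108] f [-0.19  0.23 -0.21] w 0.704
delta tool [ 0.1745 -0.0029 -0.0103] y axis [-0.727  0.687 -0.016]
yaw err deg -0.14 turn about tool x rad 0.0025
```

Request:
play_rows(increments="0.05 0 0 0")

```text
clock: 5.65
position: [0.4715, 0.2336, 0.141]
ee_rot: [-0.284, 0.641, 0.276, 0.658]
ft_force: [1.9, 0.8, -0.7]
grip_width: 0.698
```

```bash
python3 settle.py 4
```

```text
5.65 [0.4715 0.2336 0.141 ] tilt mrad [26.2 -1.4] jaw 46.62 qd [-0.256  0.664  0.197  0.65   0.595 -0.99  -0.456] q [ 0.1963  0.2876 -0.8535  1.8268  0.2589  1.1155  0.0659]
5.85 [0.4677 0.2318 0.1372] tilt mrad [15.2 -4.7] jaw 46.67 qd [ 0.006 -0.032 -0.014 -0.044 -0.005  0.006  0.002] q [ 0.1961  0.2914 -0.8525  1.8316  0.2572  1.1186  0.0672]
```

Request:
play_rows(increments="0.05 0 0 0")

```text
clock: 5.95
position: [0.4728, 0.2342, 0.0937]
ee_rot: [-0.284, 0.641, 0.276, 0.658]
ft_force: [2.0, -0.1, -0.7]
grip_width: 0.699
```

```bash
python3 settle.py 4
```

```text
5.95 [0.4728 0.2342 0.0937] tilt mrad [25.7 -0.5] jaw 46.66 qd [-0.329  0.754  0.3    0.517  0.691 -0.944 -0.52 ] q [ 0.1652  0.354  -0.8288  1.8678  0.3207  1.0312  0.019 ]
6.15 [0.4685 0.2321 0.0893] tilt mrad [14.8 -4.2] jaw 46.7 qd [ 0.007 -0.026 -0.014 -0.027 -0.002 -0.001 -0.   ] q [ 0.1648  0.3583 -0.8273  1.8737  0.3196  1.0329  0.0199]
```

Request:
play_rows(increments="-0.04 0 0 0;-0.04 0 0 0;0 0 0 0")

```text
clock: 6.45
position: [0.4686, 0.235, 0.1795]
ee_rot: [-0.284, 0.642, 0.278, 0.655]
ft_force: [0.0, 0.6, 0.6]
grip_width: 0.7
```

```bash
python3 settle.py 4 .466 .222 .012 46.5
```

```text
6.45 [0.4686 0.235  0.1795] tilt mrad [20.2 -0.7] jaw 46.84 qd [-0.001  0.005  0.004  0.026  0.001 -0.016 -0.003] q [ 0.2204  0.2443 -0.8748  1.7832  0.2147  1.1918  0.1004]
6.65 [0.4662 0.2326 0.1726] tilt mrad [11.8 -4.3] jaw 46.78 qd [-0.005  0.022  0.009  0.019  0.002 -0.005 -0.002] q [ 0.2188  0.251  -0.8717  1.792   0.2178  1.1874  0.0981]
t 6.65 pos [0.4662 0.2326 0.1726] toolx [ 0.0118 -0.0043 -0.9999] jaw 46.78 q [ 0.219  0.251 -0.872  1.792  0.218  1.187  0.098] f [ 0.45 -0.57 -0.82] w 0.7
delta tool [ 0.1607 -0.0053 -0.0087] y axis [-0.729  0.685 -0.012]
yaw err deg -0.28 turn about tool x rad 0.0049
```

Request:
play_rows(increments="-0.04 0 0 0;0.05 0 0 0")

```text
clock: 6.85
position: [0.4683, 0.2338, 0.1708]
ee_rot: [-0.284, 0.644, 0.277, 0.654]
ft_force: [2.8, 1.1, -0.4]
grip_width: 0.702
```

```bash
python3 settle.py 4
```

```text
6.85 [0.4683 0.2338 0.1708] tilt mrad [16.7 -2.4] jaw 46.76 qd [-0.206  0.626  0.159  0.784  0.518 -1.015 -0.403] q [ 0.2181  0.2553 -0.8729  1.7925  0.2238  1.1797  0.0935]
7.05 [0.4629 0.2304 0.1623] tilt mrad [ 0.7 -7.8] jaw 46.79 qd [ 0.001 -0.018 -0.012 -0.036 -0.004  0.002  0.001] q [ 0.2174  0.2631 -0.8703  1.8041  0.2241  1.1788  0.0933]
```

Request:
play_rows(increments="-0.03 0 0 0;0.05 0 0 0")

```text
clock: 7.25
position: [0.4664, 0.233, 0.1511]
ee_rot: [-0.283, 0.646, 0.278, 0.651]
ft_force: [2.0, 0.1, -0.1]
grip_width: 0.705
```

```bash
python3 settle.py 4 .466 .222 .012 46.5
```

```text
7.25 [0.4664 0.233  0.1511] tilt mrad [ 9.  -3.5] jaw 46.82 qd [-0.236  0.654  0.188  0.728  0.559 -1.023 -0.433] q [ 0.2102  0.2798 -0.8679  1.8138  0.242   1.15    0.0796]
7.45 [0.4611 0.2297 0.1434] tilt mrad [-5.7 -8.9] jaw 46.85 qd [ 0.002 -0.018 -0.009 -0.028 -0.001 -0.003 -0.003] q [ 0.2095  0.2867 -0.8654  1.8246  0.2423  1.1495  0.0794]
t 7.45 pos [0.4611 0.2297 0.1434] toolx [-0.0057 -0.0089 -0.9999] jaw 46.85 q [ 0.209  0.287 -0.865  1.825  0.242  1.149  0.079] f [-0.68 -0.05  0.62] w 0.702
delta tool [ 0.1314 -0.0086 -0.0009] y axis [-0.73   0.684 -0.002]
yaw err deg -0.35 turn about tool x rad 0.0061
```

Request:
play_rows(increments="0 -0.04 0 0;0 0.03 0 0")

```text
clock: 7.65
position: [0.4726, 0.2214, 0.1479]
ee_rot: [-0.282, 0.651, 0.278, 0.648]
ft_force: [-0.0, 0.4, -0.5]
grip_width: 0.7
```

```bash
python3 settle.py 4 .466 .222 .012 46.5
```

```text
7.65 [0.4726 0.2214 0.1479] tilt mrad [-1.6 -7.5] jaw 46.67 qd [-0.34  -0.321 -0.376  0.326 -0.256 -0.064 -0.518] q [ 0.2211  0.2918 -0.8555  1.8071  0.2452  1.157   0.1   ]
7.85 [0.4667 0.2286 0.1483] tilt mrad [-2.2 -5.7] jaw 47.42 qd [ 0.008  0.011  0.022  0.003  0.014 -0.008 -0.001] q [ 0.2152  0.2881 -0.8653  1.8119  0.2423  1.1561  0.098 ]
t 7.85 pos [0.4667 0.2286 0.1483] toolx [-0.0022 -0.0057 -1.    ] jaw 47.42 q [ 0.215  0.288 -0.865  1.812  0.242  1.156  0.098] f [0.81 0.4  0.54] w 0.697
delta tool [ 0.1363 -0.0036 -0.0046] y axis [-0.736  0.677 -0.002]
yaw err deg -0.92 turn about tool x rad 0.0161
```

Request:
play_rows(increments="0.045 -0.004 -0.005 0.016")

```text
clock: 7.95
position: [0.4702, 0.2244, 0.1086]
ee_rot: [-0.281, 0.647, 0.278, 0.652]
ft_force: [2.1, -0.8, -1.8]
grip_width: 0.697
```

```bash
python3 settle.py 4
```

```text
7.95 [0.4702 0.2244 0.1086] tilt mrad [ 7.8 -2.1] jaw 46.53 qd [-0.161  0.528  0.276  0.587  0.499 -0.911 -0.443] q [ 0.1997  0.3323 -0.8431  1.8571  0.2883  1.0714  0.0569]
8.15 [0.4663 0.2219 0.1041] tilt mrad [-3.3 -5.8] jaw 46.51 qd [-0.001 -0.018 -0.018 -0.028 -0.003 -0.002 -0.   ] q [ 0.1998  0.3368 -0.8411  1.8629  0.2874  1.0734  0.0576]
```

Request:
play_rows(increments="0.04 0 0 0")

```text
clock: 8.25
position: [0.4703, 0.2239, 0.0696]
ee_rot: [-0.281, 0.648, 0.277, 0.651]
ft_force: [1.8, 0.6, -0.4]
grip_width: 0.697
```

```bash
python3 settle.py 4 .466 .222 .012 46.5; python3 - <<'E'
from go import *
o,R=st();c=cam('side');P=o['position']
cv2.imwrite('pics/s4.png',cv2.resize(c['img'][220:310,250:350],None,fx=6,fy=6,interpolation=cv2.INTER_CUBIC))
E
```

```text
8.25 [0.4703 0.2239 0.0696] tilt mrad [ 5.9 -2.4] jaw 46.49 qd [-0.292  0.623  0.29   0.362  0.577 -0.749 -0.431] q [ 0.1724  0.3888 -0.8178  1.888   0.3405  1.0039  0.0177]
8.45 [0.4664 0.2221 0.0657] tilt mrad [-3.3 -5.4] jaw 46.54 qd [ 0.003 -0.02  -0.01  -0.015  0.001 -0.004 -0.   ] q [ 0.1717  0.3927 -0.8164  1.8933  0.3398  1.0049  0.0182]
t 8.45 pos [0.4664 0.2221 0.0657] toolx [-0.0033 -0.0054 -1.    ] jaw 46.54 q [ 0.172  0.393 -0.816  1.893  0.34   1.005  0.018] f [0.34 0.35 0.48] w 0.7
delta tool [ 0.0537  0.0003 -0.0001] y axis [-0.726  0.688 -0.001]
yaw err deg -0.04 turn about tool x rad 0.0007
```

View pics/s4.png

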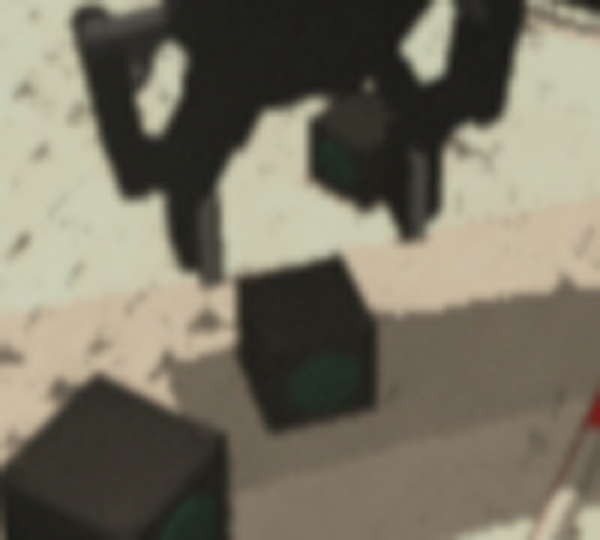

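Request:
play_rows(increments="0.032 0 0 0")

```text
clock: 8.6
position: [0.4705, 0.2241, 0.039]
ee_rot: [-0.281, 0.648, 0.278, 0.651]
ft_force: [0.4, 0.5, -0.5]
grip_width: 0.7
```

```bash
python3 settle.py 4
```

```text
8.6 [0.4705 0.2241 0.039 ] tilt mrad [ 6.3 -2.1] jaw 46.51 qd [-0.265  0.511  0.275  0.225  0.484 -0.581 -0.359] q [ 0.1472  0.4352 -0.7934  1.9081  0.3849  0.9504 -0.0156]
8.8 [0.4672 0.2226 0.0356] tilt mrad [-1.5 -4.7] jaw 46.55 qd [ 0.004 -0.012 -0.008 -0.01   0.002 -0.005 -0.002] q [ 0.1466  0.439  -0.7918  1.9123  0.3845  0.951  -0.0151]
```

Request:
play_rows(increments="0.02 0 0 0")

```text
clock: 8.9
position: [0.4696, 0.2238, 0.0191]
ee_rot: [-0.281, 0.649, 0.278, 0.65]
ft_force: [0.9, 0.4, 0.2]
grip_width: 0.7
```

```bash
python3 settle.py 4 .466 .222 .012 46.5; python3 - <<'E'
from go import *
o,R=st();c=cam('side');P=o['position'];print(proj(c,[.466,.222,0]))
cv2.imwrite('pics/s5.png',cv2.resize(c['img'][220:310,250:350],None,fx=6,fy=6,interpolation=cv2.INTER_CUBIC))
E
```

```text
8.9 [0.4696 0.2238 0.0191] tilt mrad [ 3.7 -2.8] jaw 46.54 qd [-0.174  0.324  0.193  0.114  0.305 -0.349 -0.225] q [ 0.1303  0.4662 -0.7756  1.9193  0.4128  0.9185 -0.0361]
9.1 [0.4676 0.2229 0.017 ] tilt mrad [-0.9 -4.3] jaw 46.55 qd [ 0.001 -0.006 -0.003 -0.002  0.004 -0.005 -0.003] q [ 0.1299  0.4687 -0.7745  1.9219  0.4128  0.9185 -0.0362]
t 9.1 pos [0.4676 0.2229 0.017 ] toolx [-9.0e-04 -4.3e-03 -1.0e+00] jaw 46.55 q [ 0.13   0.469 -0.775  1.922  0.413  0.918 -0.036] f [ 0.28 -0.17  0.48] w 0.7
delta tool [ 0.005   0.0006 -0.0017] y axis [-0.726  0.688 -0.002]
yaw err deg -0.05 turn about tool x rad 0.0009
[[300.54428862 284.45477686]]
```

View pics/s5.png

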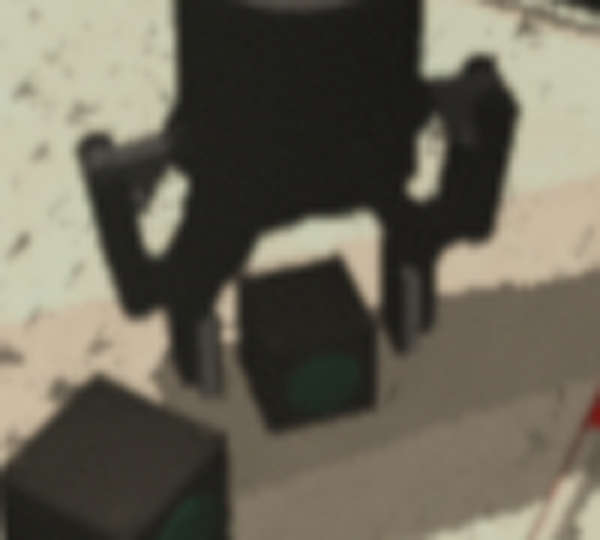

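Request:
play_rows(increments="0.005 0 -0.001 0")

```text
clock: 9.25
position: [0.4679, 0.2227, 0.0134]
ee_rot: [-0.281, 0.649, 0.278, 0.65]
ft_force: [-0.3, -0.2, -0.5]
grip_width: 0.701
```

```bash
python3 settle.py 4
```

```text
9.25 [0.4679 0.2227 0.0134] tilt mrad [ 1.7 -3.4] jaw 46.55 qd [-0.026  0.056  0.042  0.049  0.065 -0.095 -0.044] q [ 0.1276  0.473  -0.7712  1.9253  0.4191  0.9094 -0.0404]
9.45 [0.4671 0.2222 0.0122] tilt mrad [-0.3 -4.2] jaw 46.55 qd [-0.001  0.003 -0.001 -0.001 -0.001 -0.    -0.002] q [ 0.1272  0.4744 -0.7704  1.9266  0.4195  0.909  -0.0407]
```

Request:
play_rows(increments="0 0 0 0;0 0 0 0;0 0 0 0;0 0 0 0;0 0 0 0;0 0 0 0", hand=1, squeeze=60)

```text
clock: 10.05
position: [0.4672, 0.2222, 0.0127]
ee_rot: [-0.281, 0.65, 0.278, 0.649]
ft_force: [-0.9, 0.1, 0.3]
grip_width: 0.433
```

```bash
python3 settle.py 2 .466 .222 .012 46.5; python3 - <<'E'
from go import *
c=cam('side')
cv2.imwrite('pics/s6.png',cv2.resize(c['img'][220:310,250:350],None,fx=6,fy=6,interpolation=cv2.INTER_CUBIC))
E
```

```text
10.05 [0.4672 0.2222 0.0127] tilt mrad [-0.2 -4.2] jaw 46.55 qd [-0.    -0.001 -0.002 -0.002 -0.001  0.     0.001] q [ 0.1274  0.4739 -0.7707  1.9261  0.419   0.9097 -0.0404]
10.15 [0.4672 0.2223 0.0127] tilt mrad [-0.1 -4.2] jaw 46.56 qd [-0.002  0.001  0.001 -0.     0.002 -0.002  0.001] q [ 0.1274  0.4739 -0.7707  1.9261  0.419   0.9097 -0.0404]
t 10.15 pos [0.4672 0.2223 0.0127] toolx [-1.0e-04 -4.2e-03 -1.0e+00] jaw 46.56 q [ 0.127  0.474 -0.771  1.926  0.419  0.91  -0.04 ] f [-0.13  0.23  0.47] w 0.437
delta tool [ 0.0007  0.0007 -0.001 ] y axis [-0.726  0.688 -0.003]
yaw err deg -0.06 turn about tool x rad 0.001
```

View pics/s6.png

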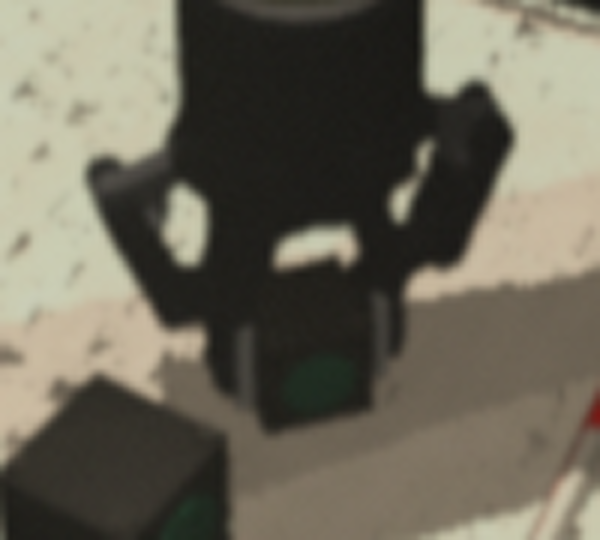

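Request:
play_rows(increments="-0.03 0 0 0")

```text
clock: 10.3
position: [0.4649, 0.221, 0.04]
ee_rot: [-0.281, 0.652, 0.278, 0.647]
ft_force: [0.6, 0.6, -1.0]
grip_width: 0.436
```

```bash
python3 settle.py 4
```

```text
10.3 [0.4649 0.221  0.04  ] tilt mrad [-6.2 -6.1] jaw 46.55 qd [ 0.285 -0.512 -0.314 -0.209 -0.477  0.562  0.356] q [ 0.1539  0.4305 -0.7977  1.9126  0.3747  0.9618 -0.0075]
10.5 [0.4674 0.2223 0.0427] tilt mrad [ 0.6 -4.2] jaw 46.54 qd [-0.005  0.018  0.012  0.018  0.006 -0.004 -0.004] q [ 0.1545  0.4269 -0.7993  1.9097  0.3753  0.9609 -0.008 ]
```

Request:
play_rows(increments="-0.045 0 0 0")

```text
clock: 10.6
position: [0.464, 0.22, 0.0829]
ee_rot: [-0.28, 0.654, 0.278, 0.646]
ft_force: [-0.1, 0.0, -1.2]
grip_width: 0.436
```

```bash
python3 settle.py 4
```

```text
10.6 [0.464  0.22   0.0829] tilt mrad [-8.9 -7.5] jaw 46.51 qd [ 0.392 -0.73  -0.393 -0.395 -0.673  0.856  0.503] q [ 0.1908  0.3662 -0.8325  1.8829  0.3133  1.0403  0.0387]
10.8 [0.4675 0.2222 0.0875] tilt mrad [ 1.2 -4.4] jaw 46.52 qd [-0.006  0.023  0.012  0.026  0.004 -0.004 -0.002] q [ 0.1915  0.3607 -0.8351  1.8777  0.3135  1.0396  0.0383]
```

Request:
play_rows(increments="-0.045 0 0 0")

```text
clock: 10.9
position: [0.4641, 0.2198, 0.1271]
ee_rot: [-0.28, 0.654, 0.278, 0.646]
ft_force: [1.0, -0.7, -0.9]
grip_width: 0.436
```

```bash
python3 settle.py 4
```

```text
10.9 [0.4641 0.2198 0.1271] tilt mrad [-9.2 -8.2] jaw 46.48 qd [ 0.336 -0.663 -0.293 -0.488 -0.605  0.878  0.462] q [ 0.2226  0.3059 -0.8594  1.8431  0.2577  1.121   0.0811]
11.1 [0.4673 0.222  0.1317] tilt mrad [ 0.8 -5.1] jaw 46.5 qd [-0.002  0.021  0.011  0.027  0.003 -0.003 -0.004] q [ 0.2231  0.3009 -0.8617  1.8374  0.2577  1.1204  0.0809]
```

Request:
play_rows(increments="-0.045 0 0 0")

```text
clock: 11.2
position: [0.464, 0.2195, 0.1709]
ee_rot: [-0.28, 0.654, 0.277, 0.645]
ft_force: [0.6, -0.2, -1.5]
grip_width: 0.436
```

```bash
python3 settle.py 4 .4755 -.1855 .18 -8; python3 - <<'E'
from go import *
c=cam('side')
cv2.imwrite('pics/s7.png',cv2.resize(c['img'][120:320,220:420],None,fx=3,fy=3,interpolation=cv2.INTER_CUBIC))
E
```

```text
11.2 [0.464  0.2195 0.1709] tilt mrad [-10.  -9.] jaw 46.46 qd [ 0.27  -0.575 -0.199 -0.577 -0.518  0.899  0.403] q [ 0.248   0.2534 -0.8776  1.795   0.2098  1.2037  0.1184]
11.4 [0.467  0.2217 0.1756] tilt mrad [-0.1 -5.8] jaw 46.48 qd [-0.004  0.018  0.007  0.028  0.002 -0.003 -0.001] q [ 0.2485  0.2487 -0.8797  1.7889  0.2097  1.2032  0.1183]
t 11.4 pos [0.467  0.2217 0.1756] toolx [-1.0e-04 -5.8e-03 -1.0e+00] jaw 46.48 q [ 0.248  0.249 -0.88   1.789  0.21   1.203  0.118] f [ 0.2  -0.06 -3.26] w 0.436
delta tool [-0.002  -0.2866 -0.2894] y axis [-0.725  0.689 -0.004]
yaw err deg -54.48 turn about tool x rad 0.9508
```

View pics/s7.png

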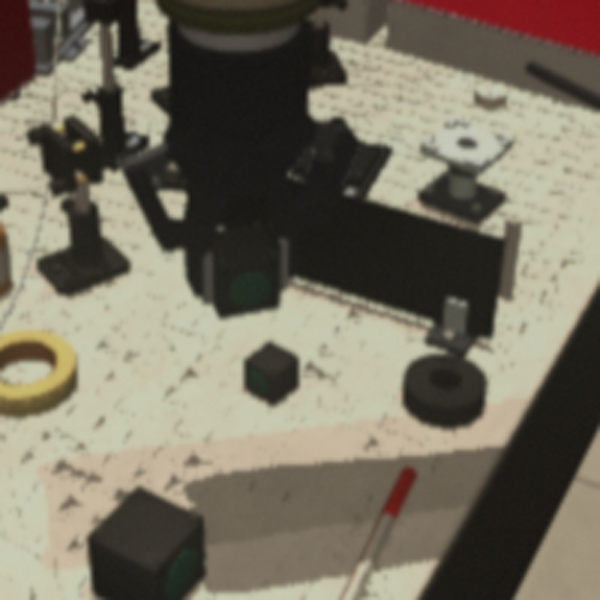

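Request:
play_rows(increments="0 -0.032 -0.032 0.106")

```text
clock: 11.55
position: [0.4658, 0.1808, 0.1737]
ee_rot: [-0.247, 0.664, 0.246, 0.661]
ft_force: [1.5, 0.3, -2.5]
grip_width: 0.435
```

```bash
python3 settle.py 3
```

```text
11.55 [0.4658 0.1808 0.1737] tilt mrad [-3.9 -3. ] jaw 40.86 qd [ 0.842 -0.541  0.365  0.471 -0.456 -0.137  0.086] q [ 0.3217  0.1999 -0.8563  1.8318  0.1631  1.1874  0.1263]
11.7 [0.4673 0.1726 0.173 ] tilt mrad [-4.7 -8.7] jaw 40.11 qd [-0.034  0.011 -0.048 -0.024 -0.006 -0.004 -0.   ] q [ 0.3285  0.1974 -0.8486  1.8344  0.165   1.189   0.1264]
```

Request:
play_rows(increments="0 -0.035 -0.029 0.106")

```text
clock: 11.8
position: [0.4664, 0.132, 0.1724]
ee_rot: [-0.211, 0.678, 0.208, 0.673]
ft_force: [-0.0, 0.0, -2.2]
grip_width: 0.435
```

```bash
python3 settle.py 3
```

```text
11.8 [0.4664 0.132  0.1724] tilt mrad [-6.  -5.4] jaw 34.49 qd [ 0.793 -0.46   0.46   0.392 -0.373 -0.092  0.102] q [ 0.3961  0.1551 -0.8191  1.868   0.1252  1.1777  0.136 ]
11.95 [0.4672 0.1242 0.1718] tilt mrad [ -7.4 -10.4] jaw 33.77 qd [-0.035  0.009 -0.052 -0.021 -0.009 -0.004 -0.002] q [ 0.4019  0.1535 -0.8111  1.8701  0.1274  1.1792  0.136 ]
```

Request:
play_rows(increments="0 -0.038 -0.025 0.106")

```text
clock: 12.05
position: [0.4669, 0.0842, 0.1717]
ee_rot: [-0.174, 0.689, 0.171, 0.683]
ft_force: [-0.2, 0.4, -2.1]
grip_width: 0.435
```

```bash
python3 settle.py 3  .4755 -.1855 .18 -8
```

```text
12.05 [0.4669 0.0842 0.1717] tilt mrad [-7.7 -7.2] jaw 28.22 qd [ 0.709 -0.335  0.525  0.273 -0.258 -0.053  0.077] q [ 0.4619  0.1225 -0.776   1.8932  0.0979  1.172   0.1432]
12.2 [0.4672 0.0767 0.171 ] tilt mrad [ -9.4 -11.3] jaw 27.5 qd [-0.032  0.006 -0.052 -0.017 -0.015 -0.002 -0.   ] q [ 0.4673  0.1216 -0.7678  1.8948  0.1002  1.1733  0.1432]
t 12.2 pos [0.4672 0.0767 0.171 ] toolx [-0.0094 -0.0113 -0.9999] jaw 27.5 q [ 0.467  0.122 -0.768  1.895  0.1    1.173  0.143] f [-0.36  1.1  -1.52] w 0.435
delta tool [-0.0061 -0.2364 -0.1138] y axis [-0.462  0.887 -0.006]
yaw err deg -35.5 turn about tool x rad 0.6196
```

Request:
play_rows(increments="-0.003 -0.039 -0.019 0.103")

```text
clock: 12.3
position: [0.4679, 0.0389, 0.174]
ee_rot: [-0.138, 0.698, 0.134, 0.69]
ft_force: [0.9, -0.2, -2.9]
grip_width: 0.434
```

```bash
python3 settle.py 4
```

```text
12.3 [0.4679 0.0389 0.174 ] tilt mrad [-9.9 -8.5] jaw 22.15 qd [ 0.61  -0.204  0.536  0.086 -0.151  0.043  0.018] q [ 0.5186  0.1024 -0.7311  1.9021  0.0808  1.1758  0.1448]
12.5 [0.4682 0.0336 0.1739] tilt mrad [-10.4 -11. ] jaw 21.63 qd [-0.017 -0.001 -0.028 -0.003 -0.007 -0.001  0.002] q [ 0.5223  0.1019 -0.725   1.9023  0.0826  1.1766  0.1448]
```

Request:
play_rows(increments="-0.003 -0.041 -0.015 0.103")

```text
clock: 12.6
position: [0.4694, -0.0036, 0.1771]
ee_rot: [-0.103, 0.704, 0.098, 0.696]
ft_force: [0.6, 0.1, -2.3]
grip_width: 0.434
```

```bash
python3 settle.py 4
```

```text
12.6 [ 0.4694 -0.0036  0.1771] tilt mrad [-10.4  -8.3] jaw 16.38 qd [ 0.545 -0.087  0.537 -0.026 -0.063  0.058 -0.039] q [ 0.5683  0.0933 -0.687   1.9004  0.0715  1.1812  0.1413]
12.8 [ 0.4693 -0.0092  0.177 ] tilt mrad [-11.1 -10.5] jaw 15.81 qd [-0.014 -0.001 -0.027 -0.    -0.009  0.     0.001] q [ 0.5723  0.0932 -0.6804  1.9004  0.0733  1.1818  0.1414]
```

Request:
play_rows(increments="0 -0.042 -0.011 0.103")

```text
clock: 12.9
position: [0.4709, -0.046, 0.1776]
ee_rot: [-0.068, 0.708, 0.063, 0.7]
ft_force: [0.5, -0.6, -1.6]
grip_width: 0.434
```

```bash
python3 settle.py 4
```

```text
12.9 [ 0.4709 -0.046   0.1776] tilt mrad [-10.   -8.1] jaw 10.57 qd [ 0.493  0.051  0.532 -0.075  0.031 -0.    -0.123] q [ 0.6135  0.0965 -0.6427  1.8939  0.071   1.1815  0.13  ]
13.1 [ 0.4702 -0.0517  0.1771] tilt mrad [-11.5  -9.9] jaw 10.01 qd [-0.013 -0.006 -0.026  0.001 -0.008 -0.     0.003] q [ 0.6175  0.0972 -0.636   1.894   0.0728  1.182   0.1301]
```

Request:
play_rows(increments="0 -0.043 -0.006 0.103")

```text
clock: 13.2
position: [0.4728, -0.0884, 0.1778]
ee_rot: [-0.032, 0.71, 0.027, 0.703]
ft_force: [1.6, -0.1, -2.2]
grip_width: 0.437
```

```bash
python3 settle.py 4  .4755 -.1855 .18 -8
```

```text
13.2 [ 0.4728 -0.0884  0.1778] tilt mrad [-10.5  -7.7] jaw 4.78 qd [ 0.448  0.166  0.523 -0.19   0.097  0.014 -0.194] q [ 0.6546  0.1109 -0.5991  1.8775  0.0764  1.1835  0.1122]
13.4 [ 0.4719 -0.0941  0.1773] tilt mrad [-11.8  -9.2] jaw 4.21 qd [-0.012 -0.007 -0.026  0.005 -0.008  0.002  0.003] q [ 0.6586  0.112  -0.5923  1.8771  0.0782  1.1836  0.1124]
t 13.4 pos [ 0.4719 -0.0941  0.1773] toolx [-0.0118 -0.0092 -0.9999] jaw 4.21 q [ 0.659  0.112 -0.592  1.877  0.078  1.184  0.112] f [ 0.09 -0.33 -1.87] w 0.437
delta tool [-0.0019 -0.0914 -0.0032] y axis [-0.074  0.997 -0.008]
yaw err deg -12.21 turn about tool x rad 0.2131
```

Request:
play_rows(increments="0 -0.046 -0.003 0.106")

```text
clock: 13.5
position: [0.4738, -0.133, 0.1781]
ee_rot: [0.005, 0.711, -0.01, 0.703]
ft_force: [0.8, -0.5, -1.5]
grip_width: 0.435
```

```bash
python3 settle.py 4
```

```text
13.5 [ 0.4738 -0.133   0.1781] tilt mrad [-10.5  -6.8] jaw -1.16 qd [ 0.449  0.236  0.544 -0.275  0.118  0.025 -0.211] q [ 0.6956  0.1321 -0.5541  1.8533  0.0838  1.1865  0.0931]
13.7 [ 0.4725 -0.1392  0.1775] tilt mrad [-12.   -8.5] jaw -1.76 qd [-0.016 -0.008 -0.026  0.006 -0.008 -0.002  0.002] q [ 0.6998  0.1336 -0.5468  1.8526  0.0859  1.1866  0.0932]
```

Request:
play_rows(increments="0 -0.045 0.002 0.106")

```text
clock: 13.8
position: [0.4749, -0.1771, 0.1783]
ee_rot: [0.042, 0.709, -0.046, 0.702]
ft_force: [0.4, -0.7, -2.1]
grip_width: 0.439
```

```bash
python3 settle.py 4
```

```text
13.8 [ 0.4749 -0.1771  0.1783] tilt mrad [-10.7  -6.1] jaw -7.15 qd [ 0.397  0.318  0.516 -0.378  0.141  0.04  -0.288] q [ 0.7317  0.1609 -0.5107  1.8201  0.0934  1.1914  0.0664]
14.0 [ 0.4734 -0.1832  0.1777] tilt mrad [-12.1  -7.7] jaw -7.73 qd [-0.012 -0.009 -0.025  0.01  -0.008 -0.001  0.003] q [ 0.7356  0.1629 -0.5035  1.8189  0.0955  1.1913  0.0666]
```

Request:
play_rows(increments="0.03 0 0 0;-0.025 0 0 0")

```text
clock: 14.2
position: [0.4726, -0.1788, 0.1698]
ee_rot: [0.043, 0.711, -0.047, 0.7]
ft_force: [-0.4, 0.5, -2.8]
grip_width: 0.44
```

```bash
python3 settle.py 5  .4755 -.1855 .15 -8
```

```text
14.2 [ 0.4726 -0.1788  0.1698] tilt mrad [-15.6  -4.8] jaw -7.3 qd [ 0.031 -0.346 -0.048 -0.419 -0.187  0.593  0.147] q [ 0.7316  0.1692 -0.5072  1.8302  0.0976  1.1791  0.0646]
14.45 [ 0.4763 -0.1807  0.1756] tilt mrad [-5.4 -9.8] jaw -7.4 qd [ 0.006  0.008  0.008  0.008  0.003  0.002 -0.001] q [ 0.7324  0.1642 -0.5068  1.8225  0.0976  1.1799  0.0646]
t 14.45 pos [ 0.4763 -0.1807  0.1756] toolx [-0.0054 -0.0098 -0.9999] jaw -7.4 q [ 0.732  0.164 -0.507  1.823  0.098  1.18   0.065] f [ 1.15  0.31 -2.31] w 0.436
delta tool [ 0.0256 -0.0046 -0.    ] y axis [ 0.129  0.992 -0.01 ]
yaw err deg -0.6 turn about tool x rad 0.0105
```

Request:
play_rows(increments="0 -0.05 0 0;0 0.05 0 0")

```text
clock: 14.65
position: [0.4739, -0.193, 0.1747]
ee_rot: [0.043, 0.707, -0.052, 0.704]
ft_force: [1.4, -1.3, -1.5]
grip_width: 0.44
```

```bash
python3 settle.py 5  .4755 -.1855 .15 -8
```

```text
14.65 [ 0.4739 -0.193   0.1747] tilt mrad [ -6.  -11.9] jaw -7.69 qd [-0.611 -0.283 -0.561  0.358 -0.172 -0.054 -0.93 ] q [ 0.7415  0.1684 -0.4931  1.819   0.1001  1.1785  0.0815]
14.9 [ 0.4767 -0.1803  0.1753] tilt mrad [-4.7 -7.5] jaw -6.68 qd [ 0.008  0.001  0.017 -0.004  0.004  0.002  0.002] q [ 0.7327  0.1652 -0.5068  1.8221  0.0956  1.1792  0.0784]
t 14.9 pos [ 0.4767 -0.1803  0.1753] toolx [-0.0047 -0.0075 -1.    ] jaw -6.68 q [ 0.733  0.165 -0.507  1.822  0.096  1.179  0.078] f [ 0.25  0.22 -1.41] w 0.438
delta tool [ 0.0253 -0.0051 -0.0005] y axis [ 0.116  0.993 -0.008]
yaw err deg -1.32 turn about tool x rad 0.0231
```

Request:
play_rows(increments="0 -0.05 0 0.05;0 0.04 0 -0.05")

```text
clock: 15.1
position: [0.476, -0.1976, 0.1747]
ee_rot: [0.041, 0.707, -0.048, 0.704]
ft_force: [1.3, -0.1, -3.0]
grip_width: 0.435
```

```bash
python3 settle.py 5  .4755 -.1855 .15 -8
```

```text
15.1 [ 0.476  -0.1976  0.1747] tilt mrad [ -5.4 -10.2] jaw -7.2 qd [-0.527 -0.221 -0.57   0.284 -0.131 -0.041 -0.291] q [ 0.7446  0.1763 -0.4895  1.8102  0.1015  1.1799  0.0969]
15.35 [ 0.4789 -0.1853  0.1754] tilt mrad [-3.9 -5.8] jaw -6.11 qd [ 0.005  0.004  0.01  -0.001  0.001  0.    -0.001] q [ 0.7366  0.1732 -0.5033  1.8132  0.0971  1.1804  0.0956]
t 15.35 pos [ 0.4789 -0.1853  0.1754] toolx [-0.0039 -0.0058 -1.    ] jaw -6.11 q [ 0.737  0.173 -0.503  1.813  0.097  1.18   0.096] f [-1.   -0.11 -2.69] w 0.435
delta tool [ 0.0254 -0.0004 -0.0033] y axis [ 0.107  0.994 -0.006]
yaw err deg -1.89 turn about tool x rad 0.0329
```

Request:
play_rows(increments="0.03 0 -0.003 0.022")

```text
clock: 15.45
position: [0.4781, -0.1867, 0.1481]
ee_rot: [0.043, 0.705, -0.049, 0.707]
ft_force: [0.2, 0.3, -3.3]
grip_width: 0.436
```

```bash
python3 settle.py 5
```

```text
15.45 [ 0.4781 -0.1867  0.1481] tilt mrad [ 2.2 -8.9] jaw -7.44 qd [-0.044  0.28   0.051  0.48   0.17  -0.676 -0.354] q [ 0.7326  0.1954 -0.499   1.8502  0.1125  1.1176  0.0627]
15.7 [ 0.476  -0.1856  0.1461] tilt mrad [-3.6 -5.9] jaw -7.38 qd [-0.002 -0.011 -0.005 -0.014 -0.    -0.004 -0.002] q [ 0.7325  0.1972 -0.4992  1.8529  0.1117  1.1196  0.0635]
```

Request:
play_rows(increments="0.03 0 0 0")

```text
clock: 15.8
position: [0.4791, -0.187, 0.1202]
ee_rot: [0.042, 0.704, -0.049, 0.707]
ft_force: [0.7, -0.5, -2.4]
grip_width: 0.439
```

```bash
python3 settle.py 4  .4755 -.1855 .0877 -7.4;python3 - <<'E'
from go import *
c=cam('side')
cv2.imwrite('pics/s8f.png',c['img'])
cv2.imwrite('pics/s8.png',cv2.resize(c['img'][110:210,325:425],None,fx=6,fy=6,interpolation=cv2.INTER_CUBIC))
c=cam('top')
cv2.imwrite('pics/t8.png',c['img'])
E
```

```text
15.8 [ 0.4791 -0.187   0.1202] tilt mrad [ 3.9 -9.3] jaw -7.38 qd [-0.07   0.39   0.047  0.339  0.235 -0.645 -0.178] q [ 0.726   0.2289 -0.4962  1.8774  0.1335  1.0599  0.047 ]
16.0 [ 0.4761 -0.1859  0.117 ] tilt mrad [-3.6 -5.8] jaw -7.38 qd [ 0.002 -0.014 -0.006 -0.017  0.001 -0.001 -0.001] q [ 0.7258  0.2318 -0.4958  1.8815  0.133   1.0613  0.0471]
t 16.0 pos [ 0.4761 -0.1859  0.117 ] toolx [-0.0036 -0.0058 -1.    ] jaw -7.38 q [ 0.726  0.232 -0.496  1.882  0.133  1.061  0.047] f [-0.74  0.06 -0.76] w 0.433
delta tool [ 0.0293  0.0005 -0.0005] y axis [ 0.128  0.992 -0.006]
yaw err deg -0.02 turn about tool x rad 0.0004
```

View pics/s8.png

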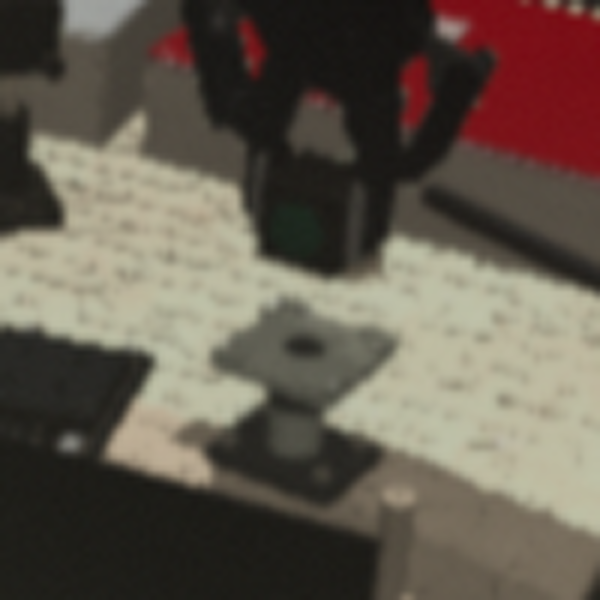

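View pics/t8.png

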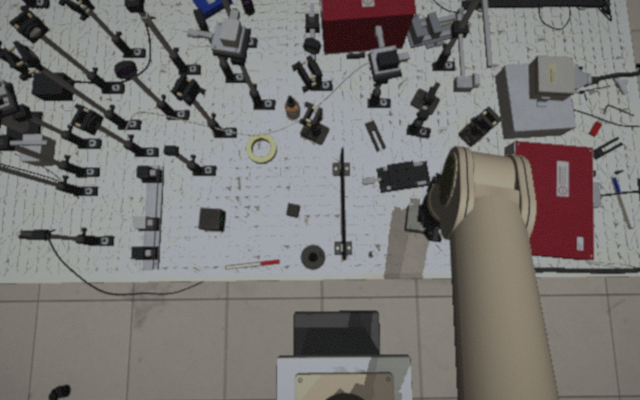

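```bash
python3 - <<'E'
from fit import *
s=cam('side');img=s['img']
cv2.imwrite('pics/s9.png',cv2.resize(img[150:205,350:400],None,fx=12,fy=12,interpolation=cv2.INTER_CUBIC))
t=cam('top');cv2.imwrite('pics/t9.png',cv2.resize(t['img'][180:245,385:450],None,fx=9,fy=9,interpolation=cv2.INTER_CUBIC))
E
```

```text
(no output)
```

View pics/s9.png

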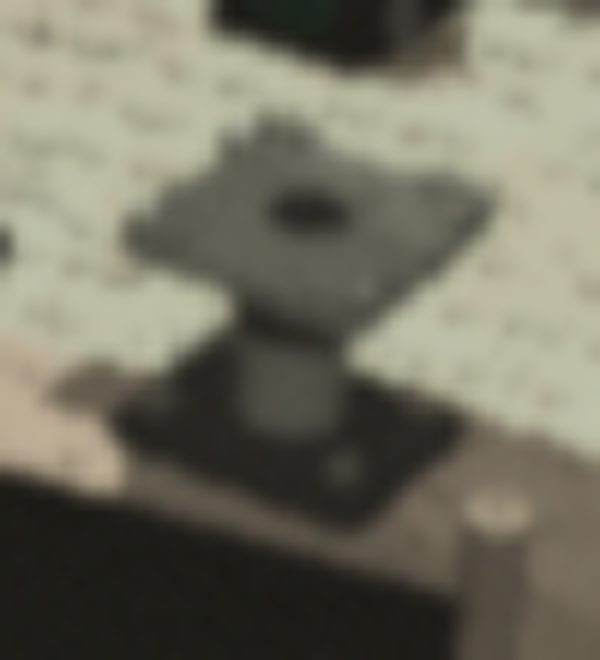

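View pics/t9.png

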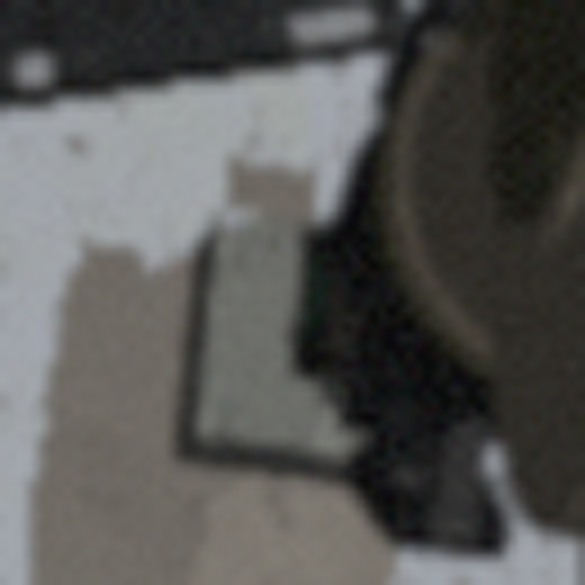

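```bash
python3 - <<'E'
from fit import *
t=cam('top');s=cam('side')
zt=lambda u,v:((u+.5)/9-.5+385,(v+.5)/9-.5+180)
zs=lambda u,v:((u+.5)/12-.5+350,(v+.5)/12-.5+150)
def e(nm,c,p,q,z,half=2,lo=.1,hi=.9):
    l,r,P=edge(c,p,q,z,half=half,lo=lo,hi=hi);print(nm,'ang',round(float((deg(l)+45)%90-45),2),'res',round(float(r),5),'pt',l[2:].round(4),P[0].round(1),P[-1].round(1));return l
e('T seat left inner',t,zt(214,245),zt(196,430),.062)
e('T seat bottom inner',t,zt(200,442),zt(335,462),.062)
e('T foot left outer',t,zt(195,255),zt(180,450),0)
e('T foot bottom outer',t,zt(190,460),zt(350,478),0)
e('T cube left',t,zt(303,250),zt(297,360),.145,half=2)
e('S plat LF',s,zs(140,250),zs(235,290),.056)
e('S plat FR',s,zs(360,335),zs(490,215),.056)
e('S plat BR',s,zs(325,155),zs(420,178),.06)
e('S plat LB',s,zs(150,205),zs(225,155),.06)
e('S foot LF',s,zs(125,440),zs(345,528),0)
e('S foot FR',s,zs(370,520),zs(460,430),0)
# expected angles of cube bottom
e('S cube bottom LF',s,zs(215,30),zs(330,65),.104)
o,R=get_obs(),0
print(o['clock'])
E
```

```text
T seat left inner ang -8.34 res 0.00052 pt [ 0.4794 -0.1535] [408.4 208.9] [406.5 225.3]
T seat bottom inner ang -9.23 res 7e-05 pt [ 0.4479 -0.1678] [408.4 228.4] [420.3 230.4]
T foot left outer ang -6.47 res 0.00079 pt [ 0.4773 -0.159 ] [405.6 210. ] [403.7 227.3]
T foot bottom outer ang -7.33 res 6e-05 pt [ 0.4451 -0.1809] [407.4 231.4] [421.6 233.5]
T cube left ang -11.06 res 0.00033 pt [ 0.4748 -0.1592] [418.4 208.6] [416.6 218.3]
S plat LF ang -5.2 res 0.00064 pt [ 0.4879 -0.1536] [361.7 171.4] [368.1 173.8]
S plat FR ang -7.69 res 0.00023 pt [ 0.4436 -0.1758] [380.8 176.6] [389.8 169. ]
S plat BR ang -3.72 res 0.00062 pt [ 0.4703 -0.2149] [377.5 162.2] [383.9 163.5]
S plat LB ang -16.69 res 0.00048 pt [ 0.5028 -0.1895] [362.5 166. ] [367.4 162.5]
S foot LF ang -8.18 res 0.00067 pt [ 0.4774 -0.1633] [361.5 187.6] [376.3 193.3]
S foot FR ang -7.43 res 0.00034 pt [ 0.4428 -0.1877] [381.5 192.5] [387.7 186.7]
S cube bottom LF ang -8.26 res 0.00069 pt [ 0.4817 -0.1746] [368.3 152.6] [376.  154.9]
16.3
```

```bash
cat > ov.py <<'E'
from go import *
def corners(off=(0,0,0),drop=.0127,h=.04):
    o,R=st();P=o['position']
    pts=[]
    for zz in(drop,drop-h):
        for a,b in((1,1),(1,-1),(-1,-1),(-1,1)):
            pts.append(P+R@np.array([zz+off[0],a*.0195+off[1],b*.0195+off[2]]))
    return np.array(pts)
def overlay(c,x0,y0,w,h,f,name,off=(0,0,0),seat=None):
    im=cv2.resize(c['img'][y0:y0+h,x0:x0+w],None,fx=f,fy=f,interpolation=cv2.INTER_CUBIC)
    q=proj(c,corners(off));q=((q-[x0,y0]+.5)*f-.5)
    for k in(0,4):cv2.polylines(im,[q[k:k+4].round().astype(np.int32)],True,(0,255,255) if k==0 else (255,160,0),1,cv2.LINE_AA)
    for k in range(4): cv2.line(im,tuple(q[k].round().astype(int)),tuple(q[k+4].round().astype(int)),(0,255,0),1,cv2.LINE_AA)
    cv2.imwrite(name,im);return q
E
python3 - <<'E'
from ov import *
c=cam('side');overlay(c,355,110,50,60,12,'pics/ov1.png')
E
```

```text
(no output)
```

View pics/ov1.png

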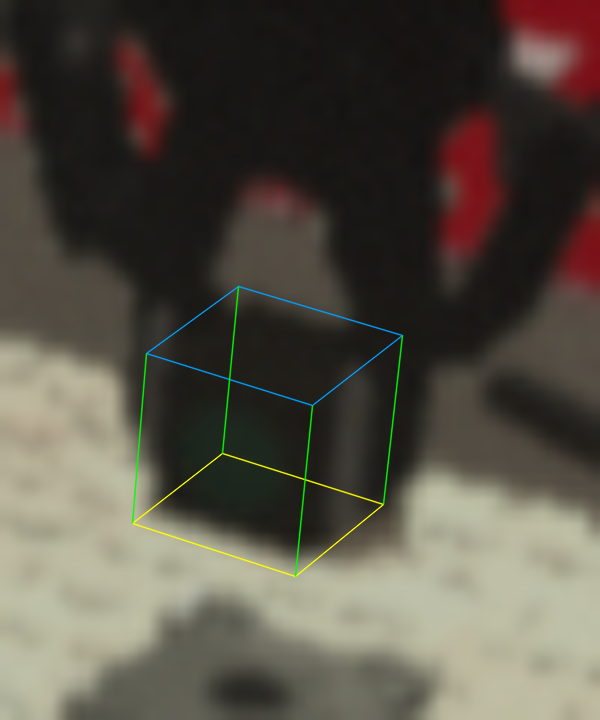

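```bash
python3 - <<'E'
from ov import *
c=cam('top');overlay(c,395,190,60,50,12,'pics/ov2.png')
s=cam('side')
# side: implied world shift at z=.104 from measured bottom corners
f=lambda u,v:((u+.5)/12-.5+355,(v+.5)/12-.5+110)
m=plane(s,[f(155,505),f(330,555)],.1043);p=corners()[:4];print(m.round(4));print(p.round(4))
E
```

```text
[[ 0.4965 -0.1782  0.1043]
 [ 0.4559 -0.1758  0.1043]]
[[ 0.4978 -0.1691  0.1035]
 [ 0.4591 -0.1641  0.1036]
 [ 0.4541 -0.2027  0.1039]
 [ 0.4928 -0.2077  0.1038]]
```

View pics/ov2.png

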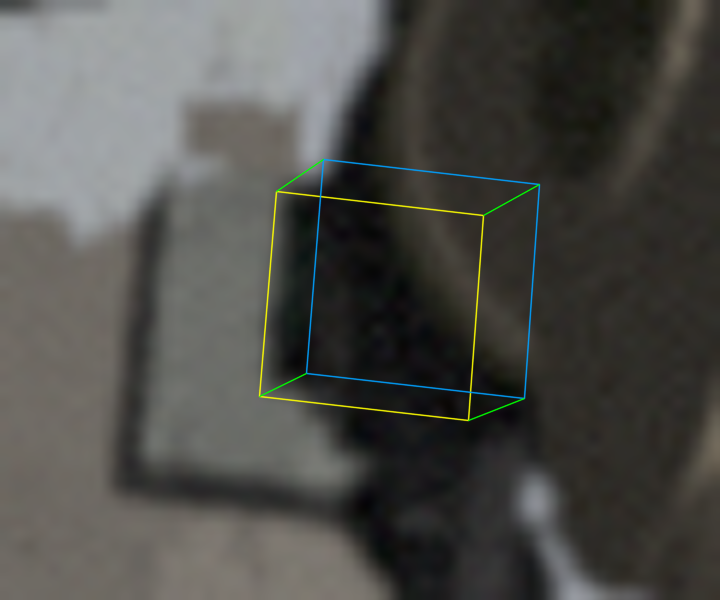

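```bash
python3 - <<'E'
from ov import *
s=cam('side');t=cam('top')
def box(P,jaw,drop=.0127,h=.04):
    a=np.radians(jaw);z=np.array([np.cos(a),np.sin(a),0]);y=np.array([-np.sin(a),np.cos(a),0])
    return np.array([P+y*i*.0195+z*j*.0195-np.array([0,0,d]) for d in(drop,drop-h) for i,j in((1,1),(1,-1),(-1,-1),(-1,1))])
B=box(np.array([.4672,.2223,.0127]),46.56)
im=cv2.imread('pics/s6.png');q=((proj(s,B)-[250,220]+.5)*6-.5)
for k in(0,4):cv2.polylines(im,[q[k:k+4].round().astype(np.int32)],True,(0,255,255) if k==0 else (255,160,0),1,cv2.LINE_AA)
cv2.imwrite('pics/ov3.png',im)
im=cv2.imread('pics/side_cube.png');q=((proj(s,B)-[280,255]+.5)*12-.5)
for k in(0,4):cv2.polylines(im,[q[k:k+4].round().astype(np.int32)],True,(0,255,255) if k==0 else (255,160,0),1,cv2.LINE_AA)
im2=cv2.imread('pics/top0.png')[200:245,230:275];im2=cv2.resize(im2,None,fx=12,fy=12,interpolation=cv2.INTER_CUBIC)
q=((proj(t,B)-[230,200]+.5)*12-.5)
for k in(0,4):cv2.polylines(im2,[q[k:k+4].round().astype(np.int32)],True,(0,255,255) if k==0 else (255,160,0),1,cv2.LINE_AA)
cv2.imwrite('pics/ov4.png',cv2.resize(np.hstack([im,im2]),None,fx=.74,fy=.74))
E
```

View pics/ov3.png

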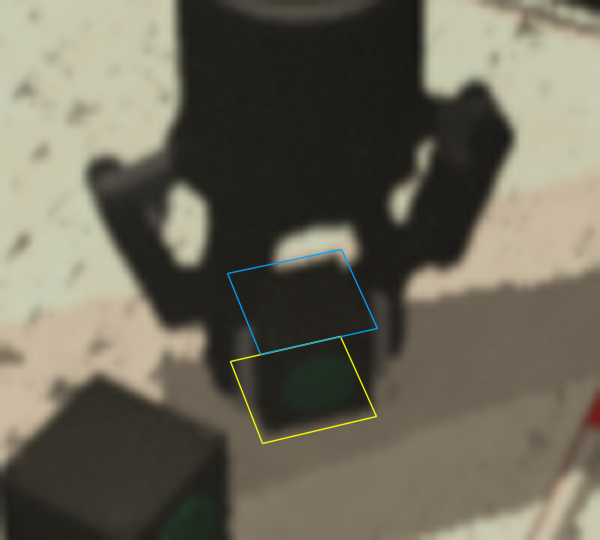

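View pics/ov4.png

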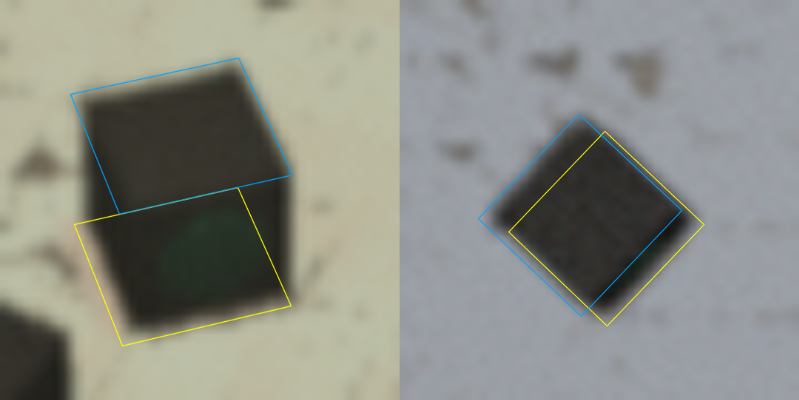

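Request:
play_rows(increments="0.018 0 0 0.005")

```text
clock: 16.65
position: [0.4774, -0.1864, 0.1]
ee_rot: [0.045, 0.705, -0.05, 0.706]
ft_force: [0.1, -0.3, -2.2]
grip_width: 0.434
```

```bash
python3 settle.py 5 .476 -.1855 .0877 -7.7
```

```text
16.65 [ 0.4774 -0.1864  0.1   ] tilt mrad [ 0.2 -7.7] jaw -7.67 qd [-0.058  0.257  0.044  0.192  0.156 -0.394 -0.175] q [ 0.7201  0.2535 -0.4923  1.897   0.148   1.0231  0.0301]
16.9 [ 0.476  -0.1858  0.0987] tilt mrad [-3.4 -5.9] jaw -7.65 qd [ 0.    -0.007 -0.    -0.007  0.003 -0.002 -0.001] q [ 0.72    0.2549 -0.4922  1.8985  0.1477  1.0241  0.0305]
t 16.9 pos [ 0.476  -0.1858  0.0987] toolx [-0.0034 -0.0059 -1.    ] jaw -7.65 q [ 0.72   0.255 -0.492  1.898  0.148  1.024  0.03 ] f [-0.14  0.08 -2.24] w 0.435
delta tool [ 0.011   0.0004 -0.    ] y axis [ 0.133  0.991 -0.006]
yaw err deg -0.05 turn about tool x rad 0.0008
```

Request:
play_rows(increments="0.011 0 0 0")

```text
clock: 17.0
position: [0.4773, -0.1863, 0.0891]
ee_rot: [0.045, 0.705, -0.05, 0.706]
ft_force: [0.4, 0.5, -1.9]
grip_width: 0.439
```

```bash
python3 settle.py 6 .476 -.1855 .0877 -7.7; python3 - <<'E'
from ov import *
c=cam('side');overlay(c,350,125,55,60,12,'pics/ov5.png')
cv2.imwrite('pics/s10.png',cv2.resize(c['img'][125:205,340:410],None,fx=8,fy=8,interpolation=cv2.INTER_CUBIC))
c=cam('top');cv2.imwrite('pics/t10.png',cv2.resize(c['img'][190:245,390:450],None,fx=10,fy=10,interpolation=cv2.INTER_CUBIC))
E
```

```text
17.0 [ 0.4773 -0.1863  0.0891] tilt mrad [-0.3 -7.3] jaw -7.65 qd [-0.033  0.167  0.03   0.109  0.105 -0.241 -0.081] q [ 0.7167  0.2683 -0.49    1.9059  0.1571  1.0019  0.0232]
17.3 [ 0.4761 -0.1859  0.0878] tilt mrad [-3.2 -6. ] jaw -7.65 qd [ 0.    -0.003 -0.    -0.002  0.002 -0.001 -0.   ] q [ 0.7166  0.2696 -0.4897  1.9075  0.1571  1.0023  0.0232]
t 17.3 pos [ 0.4761 -0.1859  0.0878] toolx [-0.0032 -0.006  -1.    ] jaw -7.65 q [ 0.717  0.27  -0.49   1.908  0.157  1.002  0.023] f [ 0.03  0.74 -2.28] w 0.435
delta tool [ 0.0001  0.0004 -0.0001] y axis [ 0.133  0.991 -0.006]
yaw err deg -0.05 turn about tool x rad 0.0008
```

View pics/s10.png

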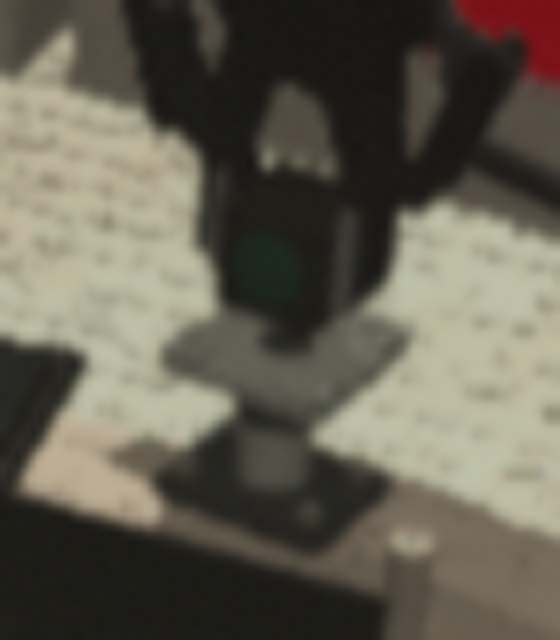

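View pics/ov5.png

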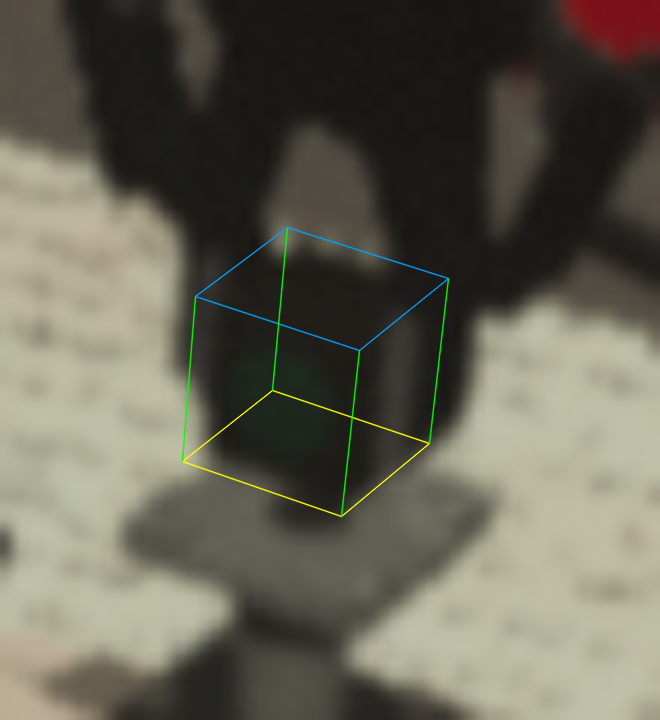

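View pics/t10.png

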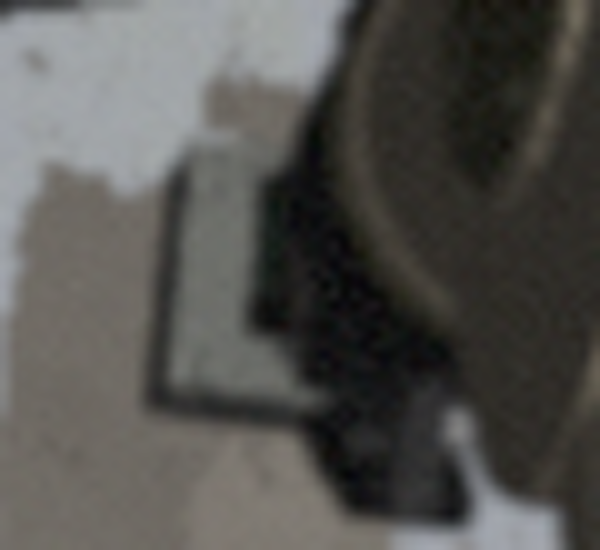

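```bash
cat > meas.py <<'E'
from fit import *
from go import st
def e(nm,c,p,q,z,half=2,lo=.1,hi=.9):
    l,r,P=edge(c,p,q,z,half=half,lo=lo,hi=hi);print(nm,'ang',round(float((deg(l)+45)%90-45),2),'res',round(float(r),5),'pt',l[2:].round(4),P[0].round(1),P[-1].round(1));return l
E
python3 - <<'E'
from meas import *
t=cam('top');s=cam('side')
z=lambda u,v:((u+.5)/10-.5+390,(v+.5)/10-.5+190)
a=np.radians(-7.8);n=np.array([-np.sin(a),np.cos(a)]);x=np.array([np.cos(a),np.sin(a)])
l1=e('T cube +y bottom',t,z(264,195),z(250,315),.075)
l2=e('T seat left',t,z(188,180),z(170,380),.064)
l3=e('T seat bottom',t,z(175,388),z(300,408),.064)
l4=e('T cube -x bottom',t,z(250,328),z(280,332),.075)
print('n: cube face',l1[2:]@n,'-> centre',l1[2:]@n-.0195,' seat edge',l2[2:]@n,'->',l2[2:]@n-.03,'disc',plane(t,(420.35,217.01),.06)[0,:2]@n)
print('x: cube',l4[2:]@x+.0195,'seat',l3[2:]@x+.03,'disc',plane(t,(420.35,217.01),.06)[0,:2]@x)
y=lambda u,v:((u+.5)/12-.5+350,(v+.5)/12-.5+125)
l5=e('S cube +y bottom',s,y(215,458),y(365,500),.075)
print('S n: centre',l5[2:]@n-.0195,'disc',plane(s,(375.22,167.17),.06)[0,:2]@n)
g=cv2.cvtColor(s['img'],cv2.COLOR_BGR2GRAY)
for r in(155,158,160):print(r,g[r,360:392])
c=plane(s,[y(208,440),y(379,490)],.08);print(c@np.r_[x,0],'disc x',plane(s,(375.22,167.17),.06)[0,:2]@x)
print('TCP n,x',get_obs()['position'][:2]@n,get_obs()['position'][:2]@x)
E
```

```text
T cube +y bottom ang -9.55 res 0.00051 pt [ 0.4816 -0.1689] [415.3 210.2] [414.4 219.8]
T seat left ang -8.76 res 0.00044 pt [ 0.4744 -0.1525] [408.4 209.6] [406.5 225.5]
T seat bottom ang -9.78 res 0.00058 pt [ 0.4475 -0.1661] [408.4 228.1] [418.3 229.9]
T cube -x bottom ang -6.25 res 0.00044 pt [ 0.4614 -0.1696] [414.8 222.6] [417.2 222.7]
n: cube face -0.10201140509913355 -> centre -0.12151140509913355  seat edge -0.08674085353397276 -> -0.11674085353397276 disc -0.11780817122643834
x: cube 0.49964601691443605 seat 0.49590720477704864 disc 0.496859747592665
S cube +y bottom ang -15.1 res 0.00109 pt [ 0.477  -0.1718] [368.6 163.3] [378.8 165.4]
S n: centre -0.12497171455826775 disc -0.12120668675289886
155 [183 182 182 163 117  71  57  42  31  30  32  34  35  36  37  33  29  28
  29  28  29  36  53  57  43  29  28  28  47 102 162 177]
158 [177 181 183 183 180 159 110  55  31  32  34  35  35  37  35  35  34  31
  30  28  29  39  55  53  39  28  27  31  76 148 179 178]
160 [180 171 167 169 174 170 136  70  32  31  32  33  34  34  35  36  36  33
  30  28  32  42  56  53  37  32  41  77 133 176 188 189]
[0.51235217 0.47258877] disc x 0.49565727792888303
TCP n,x -0.11962042274560288 0.49689488362731465
```

Request:
play_rows(increments="0 0.003 0 0")

```text
clock: 17.6
position: [0.4764, -0.1833, 0.0879]
ee_rot: [0.045, 0.706, -0.05, 0.705]
ft_force: [-0.4, 0.2, -2.6]
grip_width: 0.439
```

```bash
python3 settle.py 5 .476 -.1829 .0877 -7.8; python3 - <<'E'
from ov import *
t=cam('top')
overlay(t,395,195,55,50,12,'pics/ov7.png')
im=np.mean([cam('top')['img'] for _ in range(4)],0)
g=cv2.cvtColor(im.astype(np.uint8),cv2.COLOR_BGR2GRAY)
np.set_printoptions(linewidth=220)
print(g[205:234,404:432])
s=cam('side');overlay(s,350,125,55,60,12,'pics/ov8.png')
E
```

```text
17.6 [ 0.4764 -0.1833  0.0879] tilt mrad [-3.1 -6.3] jaw -7.69 qd [-0.043 -0.014 -0.029  0.017 -0.005 -0.003 -0.066] q [ 0.7131  0.2682 -0.4914  1.9091  0.1571  1.0019  0.0171]
17.85 [ 0.4765 -0.183   0.0878] tilt mrad [-3.1 -6.1] jaw -7.65 qd [ 0.001  0.002  0.002  0.001 -0.001 -0.001 -0.   ] q [ 0.7129  0.2683 -0.4917  1.9092  0.157   1.0019  0.0174]
t 17.85 pos [ 0.4765 -0.183   0.0878] toolx [-0.0031 -0.0061 -1.    ] jaw -7.65 q [ 0.713  0.268 -0.492  1.909  0.157  1.002  0.017] f [ 0.54  0.58 -1.55] w 0.435
delta tool [ 0.0001 -0.     -0.0005] y axis [ 0.133  0.991 -0.006]
yaw err deg -0.15 turn about tool x rad 0.0027
[[162 165 160 142 111 101 106 103 107 109 107 106  94  67  33  17  20  30  46  56  60  53  45  45  45  45  45  44]
 [162 161 143 110  85  97 108 103 104 106  97  84  70  47  24  16  14  28  45  56  63  56  47  45  43  44  44  46]
 [156 153 121  77  68 101 110 106 107 105  83  55  36  25  17  15  19  30  45  53  64  57  49  45  45  47  47  45]
 [140 128  95  56  63  99 107 102 104 103  73  39  20  21  17  17  17  29  42  51  64  62  52  46  46  43  45  47]
 [118 10
[... 2167 characters left out ...]
  27  31]
 [ 72  46  53  83  84  80  82  89  98 104 102 104 105  98  72  53  49  35  22  24  25  24  18  20  18  28  38  44]
 [ 72  45  45  55  63  61  59  64  72  76  77  80  82  83  76  79  84  61  30  19  22  23  26  21  24  35  45  48]
 [ 75  55  50  50  50  48  45  41  46  47  53  53  55  58  61  68  73  52  28  24  25  25  24  21  30  41  48  49]
 [ 95  82  74  68  62  60  53  51  49  52  47  45  45  46  43  39  38  29  21  21  26  22  23  24  33  43  49  50]
 [104 100 100  97  93  92  90  83  85  85  77  67  63  60  47  31  17  15  21  25  30  28  27  29  34  44  47  50]
 [108 109 107 108 107 106 105 104 110 111 106 100 100  97  76  45  22  16  22  29  40  41  38  33  39  45  48  50]]
```

View pics/ov7.png

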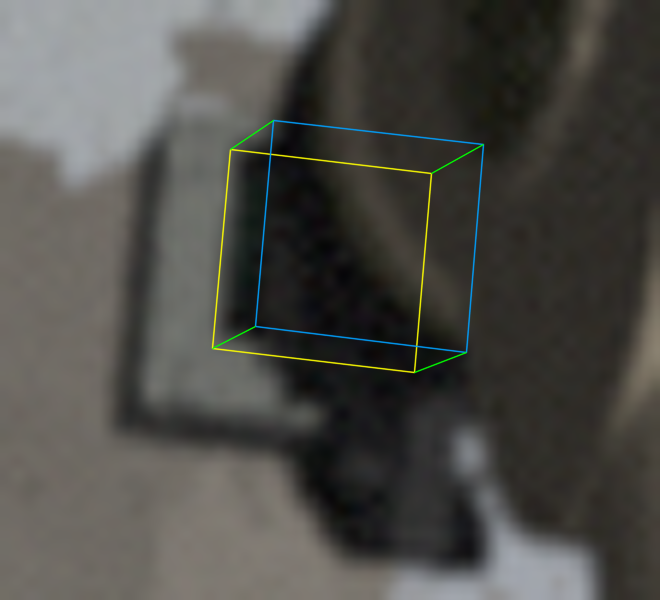

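View pics/ov8.png

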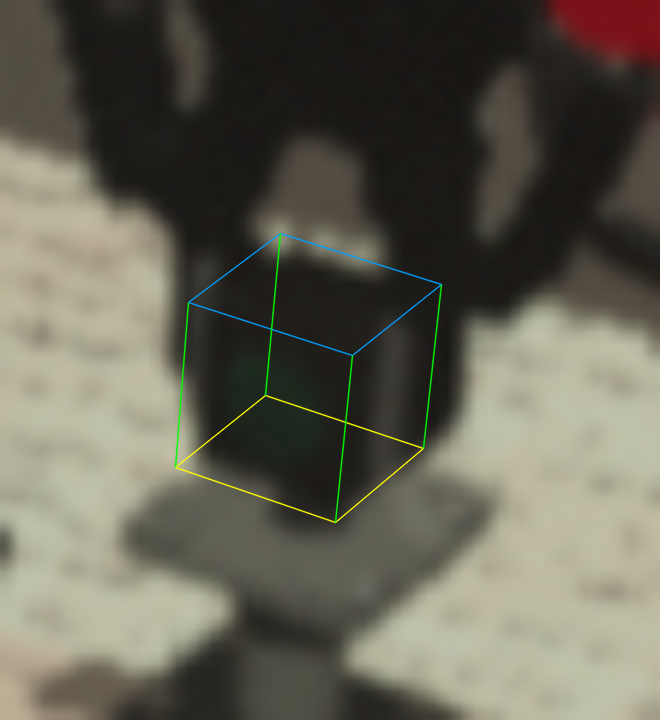

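Request:
play_rows(increments="0 0 -0.001 0")

```text
clock: 18.25
position: [0.4755, -0.1829, 0.0878]
ee_rot: [0.045, 0.706, -0.049, 0.705]
ft_force: [0.0, -0.4, -2.5]
grip_width: 0.438
```

```bash
python3 settle.py 6 .4755 -.1829 .0877 -7.8; python3 - <<'E'
from h import *
cv2.imwrite('pics/fin_s.png',cv2.resize(cam('side')['img'][100:300,230:430],None,fx=3,fy=3,interpolation=cv2.INTER_CUBIC))
E
```

```text
18.25 [ 0.4755 -0.1829  0.0878] tilt mrad [-3.1 -6. ] jaw -7.66 qd [ 0.012 -0.023 -0.002  0.028 -0.012 -0.007  0.011] q [ 0.7139  0.2664 -0.4919  1.9115  0.156   1.0012  0.0183]
18.55 [ 0.4755 -0.1829  0.0878] tilt mrad [-3.1 -6.1] jaw -7.66 qd [ 0.    -0.    -0.002  0.    -0.     0.    -0.001] q [ 0.7139  0.2663 -0.4919  1.9116  0.1561  1.0012  0.0183]
t 18.55 pos [ 0.4755 -0.1829  0.0878] toolx [-0.0031 -0.0061 -1.    ] jaw -7.66 q [ 0.714  0.266 -0.492  1.912  0.156  1.001  0.018] f [ 0.39 -0.21 -2.  ] w 0.44
delta tool [0.0001 0.     0.    ] y axis [ 0.133  0.991 -0.006]
yaw err deg -0.14 turn about tool x rad 0.0024
```

View pics/fin_s.png

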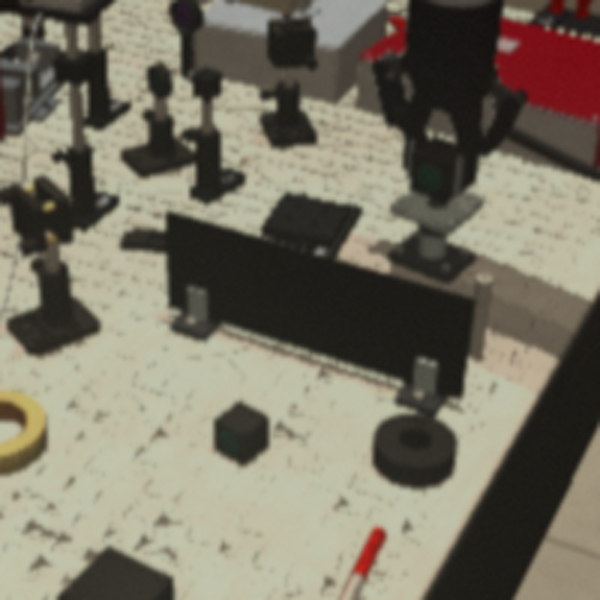

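The cube hangs over the seat at about (435,170) in this view, and the arm is still. The guard, sensor head, tape and post are where they were, so I'm handing in.

```bash
python3 -c "
from workcell import workorder
print(workorder.hand_in())"
```

```text
the job is handed in; nothing more can be done
None
```

I gripped the middle-sized cube and carried it over the guard with about 6 cm of clearance. I handed the job in at about 18.6 s, with the cube held still at 60 N over the seat's pocket. The hand-in reports no verdict.

**Last checks**
- **Height:** the cube's underside is about 15 mm above the pocket floor, worked out from the arm's own position reading rather than measured in the images.
- **Level:** about 0.2° off.
- **Squareness:** the jaws stand at -7.7°. My seat-angle measurements averaged about -7.8°, but single edges mostly ranged from -6.5° to -9.2°, so it could be 1 to 2° off.
- **Contact:** the arm was at rest, and the only steady force on the wrist was about 2 N, roughly the cube's weight. No contact with the guard or seat showed in the force readings or pictures, and the other things in the last picture had not moved.

**Where the checks disagreed**
- **Centring across the jaws:** both cameras showed the cube 3 to 4 mm off towards -y, so I moved it 3 mm. It then looked centred to about 1 mm.
- **Centring along the jaws:** before a last 1 mm shift, the top view put the cube about 2.4 mm off towards +x and the side view about 1 mm off towards -x. I went between the two, so up to about 2 mm of error may remain.

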